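Gauge the rest gap of a bench grinder, tidy the tools and shut its side cover

TASK

The near wheel of the bench grinder has just been changed. First, while its side cover still stands open, take the gap gauge from its wooden block and, without forcing it, lower its blade into the gap between that wheel and its work rest until the gauge's shoulders sit on the rest; then draw it out and put it fully home in its block again. Lay every wheel-changing tool and part that is lying about (spanner, screwdriver, wire brush, wheel dresser, wheel flange, whichever are there) in the open steel tray, push the side cover shut until its catch holds it (only after the gauging), and leave the other things on the bench where they are.

Things in the scene. Friction and masses are not known exactly. Their poses are not given: they have to be found in the camera images.
- grinder: Dark grey 150 mm bench grinder, fixed, 320 long. Origin on the bench under its middle; own x along the spindle (125 high) from the near wheel (x -125) to the far wheel (+125), z up; front with the work rests at -y. Wheels 150 in diameter, 20 thick. Guards of radius 88, open in front; the near one spans x -152 to -91 and overhangs only behind y = -24 (the gap is at y -78). Highest part 215.
- gap (a point): Middle of the gap between near wheel (+y side) and its work rest (-y side), level with the rest's top, 129 above the bench; axes as the grinder's. Gap 6.5 wide (y), edges rounded. The rest is a level plate 46 wide (x), 8 thick, reaching 52 to -y; its two horns, 26 apart, run on past the gap beside the wheel: the gap is 26 long (x) and the gauge's shoulders land on the horns. Free space below.
- gauge: Flat steel gap gauge, upright in its block at the start, alike from both faces. Origin mid blade tip; z up to the handle, x across its width, y through its thickness. Blade 20 wide, 4 thick, round-ended, to z 35; shoulder plate 40 wide, 4 thick, z 35 to 65; black handle 30 wide, 14 thick, z 65 to 145. 0.10 to 0.16 kg. Seated in gap or block, its origin is 35 below the top of rest or block.
- block_hole0 (a point): Middle of the mouth of the gauge's slot, in the top of a fixed wooden block, 60 (x) by 80 (y), 55 high; own z up. Slot 27 long (x), 6.5 wide (y), 45 deep.
- cover (a joint): Opening angle of the near wheel's round side cover, rad: 0 shut; opens towards the robot to 1.6, starts at 0.85 to 1.3. It stays where it is left and moves easily; from about 0.15 to 0.07 it passes a spring catch at its foot, which takes about 8 N at cover_push and then pulls it shut and holds it. Below 0.03 it is caught; let go sooner it springs back to 0.15 to 0.25.
- cover_push (a point): Point on the cover's outer face, 130 from the hinge, 180 above the bench. Own -x is the outward normal, own y points to the hinge. The cover is a steel disc of radius 88, 8 thick, 37 to 213 above the bench (catch tab below); a black knob stands 20 off its face, 30 farther from the hinge and 75 lower than this point.
- cover_hinge (a point): Point of the cover's upright hinge line, at the height of cover_push; it moves with the cover, axes as cover_push's. From here cover_push lies at x -8, y -130. With the cover shut these axes are the grinder's.
- tray: Open grey steel tray, fixed, 220 (x) by 280 (y), 50 high, wall and floor 4 thick. Origin at the centre of its underside, on the bench.
- spanner_butt (a point): Middle of a tool's handle end, 6 above its underside; own x runs along the tool to its working end, z up; starts flat. Absent in some starts. Along x from here: steel ring-and-open-ended spanner 180 long, shank 17 wide and 7 thick, heads 8 thick and up to 38 wide.
- screwdriver_butt (a point): Middle of a tool's handle end, 6 above its underside; own x runs along the tool to its working end, z up; starts flat. Absent in some starts. Along x from here: screwdriver 190 long: round black handle of diameter 26 from 0 to 95, centre of mass near 55, then a 6 mm shaft to 190.
- brush_butt (a point): Middle of a tool's handle end, 6 above its underside; own x runs along the tool to its working end, z up; starts flat. Absent in some starts. Along x from here: wire brush 190 long, 20 thick: wooden handle of diameter 20 from 0 to 90, head 42 wide from there to 190, centre of mass near 75.
- dresser_butt (a point): Middle of a tool's handle end, 6 above its underside; own x runs along the tool to its working end, z up; starts flat. Absent in some starts. Along x from here: cast-iron wheel dresser 190 long: flat handle 22 wide, 14 thick from 0 to 145; head with star wheels 34 wide, 28 thick from there to 190. 0.24 to 0.39 kg, centre of mass near 135.
- flange: Present in some starts only. Round steel wheel flange, diameter 60, rim 10 thick, with a boss of diameter 34 to 18 high. Origin at the centre of its underside, own z up.
- spanner_end (a point): Middle of the working end of the spanner, 180 along its own x from its handle end.
- screwdriver_end (a point): Middle of the working end of the screwdriver, 190 along its own x from its handle end.
- brush_end (a point): Middle of the working end of the brush, 190 along its own x from its handle end.
- dresser_end (a point): Middle of the working end of the dresser, 190 along its own x from its handle end.
- tub: A white grease tub, 84 wide, 85 high, bystander, loose on the bench: leave it alone. Origin at the centre of its underside.
- spray: A spray can, 56 wide, 160 high, bystander, loose on the bench: leave it alone. Origin at the centre of its underside.
- carburettor: A carburettor (aluminium block of 62 by 44 by 46), bystander, loose on the bench: leave it alone. Origin at the centre of its underside.
- plug_box: A spark-plug carton, 85 by 50 by 30, bystander, loose on the bench: leave it alone. Origin at the centre of its underside.
- mug: A white mug, 80 wide, 95 high, bystander, loose on the bench: leave it alone. Origin at the centre of its underside.

How it is judged:
By the outcome, as a careful person would: the job done as asked, in the order asked, and still so for the second after the job is handed in, with the robot touching nothing.
Of spanner, screwdriver, brush, dresser, flange only 3 to 5 are there at a start; the rules pass over those that are not, and their reading is None.
At some moment in a run one of spanner, screwdriver, brush, dresser, flange may be knocked a few centimetres aside while the robot is not near it.
It also fails if it takes over 208 s, if anything falls off the work surface, if the arm or the gripper's body presses on something with over 40 N, if the wrist force passes 120 N, or if a joint passes its speed limit or range.

ROBOT

A 6-joint arm with a two-finger parallel gripper is mounted at the origin on the work surface. World frame = base frame: x ahead of the robot, y to its left, z up, the work surface at z = 0. Lengths are in m, angles in rad, forces in N, time in s.
With the tool pointing down it reaches from about 0.375 to 0.9 m from the base axis. Payload 3.1 kg.
Tool frame: the origin (TCP) lies at the very end of the fingers, on their centre line; the grasp point (between the pads) lies 19 mm behind it; z points along the fingers, y is the line along which they close (so a half turn about z gives the same grasp; the last joint's range is limited). The gripper opens to 85 mm and grips with 20 to 120 N. Pads are 22 mm wide; open, the fingers measure 114 mm over their backs; the gripper's body (76 mm by 85 mm) begins 54 mm behind the grasp point. The pads swing forward as they close: fully open they stand 13 mm farther back than shut.
Start: joints at [1.006, 0.527, 1.433, -0, 1.181, -0.178], TCP at [0.235, 0.579, 0.231] pointing down, gripper open.
Joint ranges: [-3.08, 3.08], [-0.75, 2.2], [0.22, 2.44], [-1.43, 4.57], [0, 2.65], [-2.85, 2.85]. Speed limits (rad/s): [2.79, 2.79, 3.14, 3.14, 3.14, 3.14].

INTERFACE

Orientations are given as a unit quaternion [x, y, z, w].
In Python, from station import telemetry, snapshot, ticket gives the robot as it stands.
- The arm moves only by the tool move_arm, never from a script. Its argument "commands" is text: rows parted by semicolons, each of 7 numbers parted by spaces: the shift along the tool's x, y, z in mm, then the turn, a rotation vector about the tool's x, y, z in degrees, then the opening, from -1 (shut) to 1 (fully open). A call has exactly 5 rows; each row is the pose to reach, as a shift and turn from the pose commanded when the call began, along the tool's axes at that moment; what a row does not reach only later rows make up. A row lasts 1/8 s, in which the tool goes at most 62.5 mm and 10.7 degrees, less where a joint would pass 70% of its speed; a pose out of reach is approached as far as the arm can. A call with a gripper value outside its range is refused whole. The fingers move at their own pace and stop on an object; "grip_force" is the grip in N (left out, the last holds). Time passes only in rows, so rows that repeat a pose let the fingers close, or fill a call up. It gives the time, the measured TCP pose, the force, the opening and the grip force at its end, in the units of the state.
- telemetry.sense(): the state, without advancing time (a new reading comes with each control period).
- snapshot(name): name is "scene" or "top" or "wrist"; returns a dict with "image" (420x560x3 uint8, red, green, blue), "fx", "fy", "cx", "cy" (pixels), "k1" (the pictures are not rectified: a ray, as slopes to the right and down, at radius r is drawn at 1 + k1 r^2 times it, then the intrinsics apply), "pose" (4x4, takes a point from camera to world coordinates). Camera axes: x right, y down, z forward; pixel columns grow to the right and rows downward; lengths in m; the calibration is good to about 2 mm. A picture is of the moment at which its call begins. There is no depth.
- ticket.sign_off(): hands the job in; it is judged then, once.
The state is a dict: "t": time; "q": joint angles; "qd": joint speeds; "tau": joint torques, N m; "tcp_pos": TCP position; "tool_rot": TCP orientation; "force": force on the tool from outside, world axes, zero at the start; "ft_torque": the same for the moment, N m; "finger_gap": opening from 0.0 (shut) to 1.0 (fully open); "gripper_force": force on a finger pad.
Only numpy, scipy, OpenCV 4.12 (cv2) and the standard library are available. Lean on these libraries where they do the work, as an engineer would, in place of code of your own. Each camera call takes 0.05 s, during which the arm holds its last target. There are 200 camera calls.

## Working session

There is one attempt and no reset: what is moved stays moved. The work goes in short steps, Python scripts to look and compute and a tool call to move; the robot and the scene stay as the last step left them, time stands still between calls to the robot, and variables do not carry over. Pictures are saved under pics/ and viewed, at most 14 in all, crops included, and the job is handed in when it is done.

Besides the shell and the picture viewer there is one more tool, called after ">>>" as name(argument=value, ...) on one line, values as JSON. move_arm: Moves the arm, as the interface text tells. Its arguments: {"type":"object","properties":{"commands":{"type":"string"},"grip_force":{"type":"number"}},"required":["commands"]}

```bash
ls; mkdir -p pics; python3 - <<'E'
from station import telemetry, snapshot
import cv2,numpy as np
for n in("scene","top"):
    s=snapshot(n); cv2.imwrite(f"pics/{n}0.png",cv2.resize(s["image"][:,:,::-1],(800,600),interpolation=cv2.INTER_CUBIC))
    np.savez(f"{n}0.npz",**s); print(n,s["fx"],s["cx"],s["cy"],s["k1"],np.round(s["pose"],3).tolist())
st=telemetry.sense();print(st)
E
```

```text
pics
scene 489.7225094207398 286.5859866743109 203.98616483153575 -0.14781249311978273 [[0.708, 0.41, -0.576, 1.374], [0.707, -0.417, 0.572, -0.723], [-0.006, -0.811, -0.585, 0.923], [0.0, 0.0, 0.0, 1.0]]
top 511.3194291923255 278.9999673070772 203.50696161068183 -0.1455167240758696 [[-0.009, -0.997, 0.08, 0.487], [-1.0, 0.009, -0.001, 0.029], [-0.0, -0.08, -0.997, 1.475], [0.0, 0.0, 0.0, 1.0]]
{'t': 0.1, 'q': array([ 1.00648433e+00,  5.28335827e-01,  1.43378815e+00, -8.79481641e-06,
        1.18142052e+00, -1.78465397e-01]), 'qd': array([-0.00114467, -0.0007618 , -0.00473735, -0.00027306,  0.00102983,
        0.00029391]), 'tau': array([ 2.97511478e-04, -4.43301737e+01, -1.78586823e+01, -2.47050839e-04,
        3.92108792e-03, -6.09476842e-06]), 'tcp_pos': array([0.23481372, 0.578506  , 0.23045   ]), 'tool_rot': array([ 1.91727042e-01,  9.81447802e-01, -9.10867512e-04, -3.50383805e-04]), 'force': array([ 0.84301845,  0.9379184 , -0.04122123]), 'ft_torque': array([ 0.06950723, -0.00807574,  0.00021925]), 'gripper_force': 0.0, 'finger_gap': 1.002520945244107}
```

View pics/scene0.png

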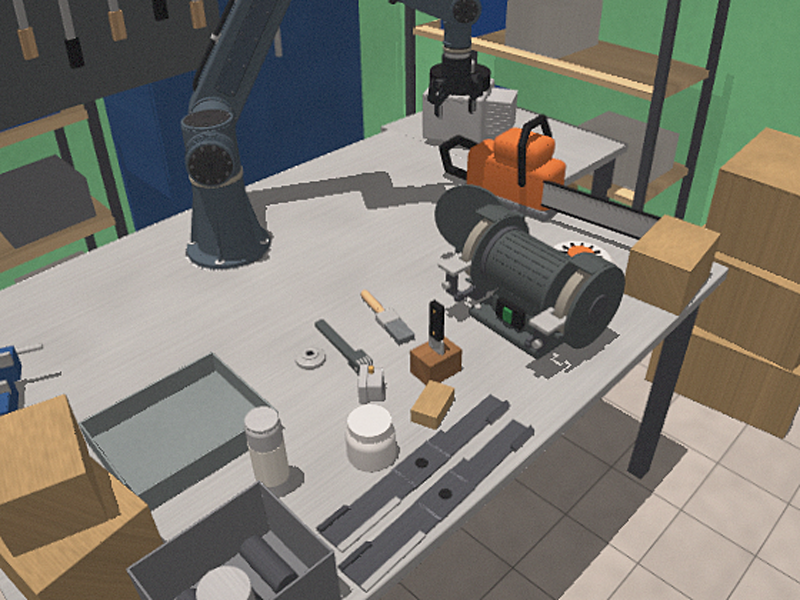

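View pics/top0.png

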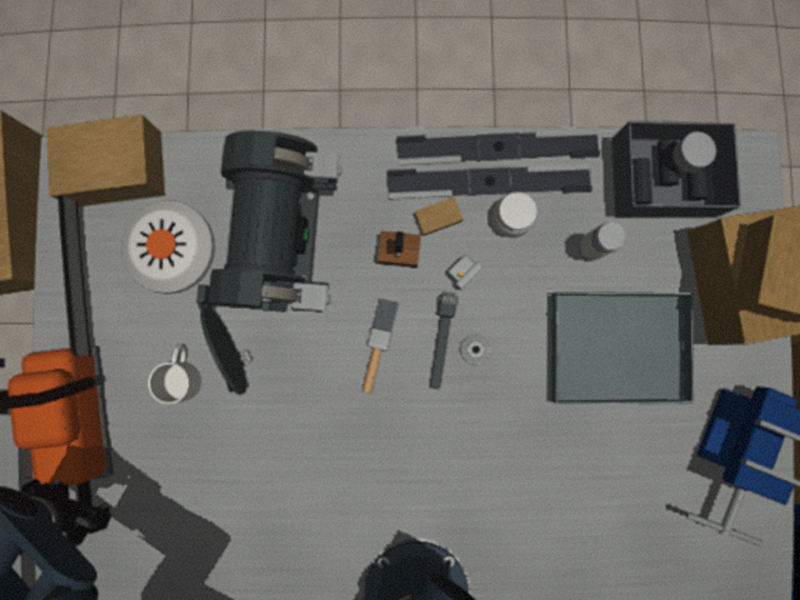

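The top view shows the grinder (upper left, near wheel at about (290,295)), the open cover at (205–245, 300–390), and the block with the gauge at (399,249). The brush runs (368,390)–(388,300), the dresser (435,387)–(449,292), and the flange is at (475,349). The tray spans (548–692, 293–402). No spanner or screwdriver is visible.

```bash
cat > lib.py <<'E'
import numpy as np,cv2
from station import telemetry, snapshot
from scipy.spatial.transform import Rotation as R
def ray(s,px):
    """pixels (native 560x420) -> origin, unit-z rays in world"""
    K=np.array([[s["fx"],0,s["cx"]],[0,s["fy"],s["cy"]],[0,0,1.]])
    u=cv2.undistortPoints(np.array(px,float).reshape(-1,1,2),K,np.array([float(s["k1"]),0,0,0])).reshape(-1,2)
    P=np.array(s["pose"]);d=np.c_[u,np.ones(len(u))]@P[:3,:3].T
    return P[:3,3],d
def plane(s,px,z):
    o,d=ray(s,px);return o+d*((z-o[2])/d[:,2])[:,None]
def tri(s1,p1,s2,p2):
    o1,d1=ray(s1,[p1]);o2,d2=ray(s2,[p2]);A=np.c_[d1[0],-d2[0]]
    k=np.linalg.lstsq(A,o2-o1,rcond=None)[0];a=o1+k[0]*d1[0];b=o2+k[1]*d2[0];return (a+b)/2,np.linalg.norm(a-b)
def proj(s,X):
    P=np.linalg.inv(np.array(s["pose"]));c=np.atleast_2d(X)@P[:3,:3].T+P[:3,3];u=c[:,:2]/c[:,2:]
    u=u*(1+s["k1"]*(u**2).sum(1))[:,None];return u*[s["fx"],s["fy"]]+[s["cx"],s["cy"]]
def load(f):
    z=np.load(f);return {k:z[k] for k in z}
def snap(n,tag,crop=None,scale=None):
    s=snapshot(n);np.savez(tag+".npz",**s);im=s["image"][:,:,::-1]
    if crop: im=im[crop[1]:crop[3],crop[0]:crop[2]]
    f=scale or min(800/im.shape[1],600/im.shape[0]);cv2.imwrite(f"pics/{tag}.png",cv2.resize(im,None,fx=f,fy=f,interpolation=cv2.INTER_CUBIC));return s
def go(pos,ydir=None):
    """print tool-frame shift (mm) and turn (deg about z) to reach pos; ydir=world angle deg of tool y, tool straight down"""
    st=telemetry.sense();Rm=R.from_quat(st["tool_rot"]);d=Rm.inv().apply(np.array(pos)-st["tcp_pos"])*1e3
    out=[np.round(d,1).tolist()]
    if ydir is not None:
        a=np.radians(ydir);best=None
        for k in(0,np.pi):
            y=np.array([np.cos(a+k),np.sin(a+k),0]);z=np.array([0,0,-1.]);x=np.cross(y,z)
            rv=np.degrees((Rm.inv()*R.from_matrix(np.c_[x,y,z])).as_rotvec())
            out.append(np.round(rv,1).tolist())
    print("shift/turns",*out,"q6 %.2f q1 %.2f"%(st["q"][5],st["q"][0]))
E
python3 - <<'E'
from lib import *
s=load("top0.npz");c=load("scene0.npz");v=lambda *p:np.array(p,float)*.7
np.set_printoptions(precision=4,suppress=True)
print("tray rim",plane(s,v((548,293),(692,293),(692,402),(548,402)),.05)[:,:2].tolist())
hsv=cv2.cvtColor(s["image"],cv2.COLOR_RGB2HSV)
def cent(m,z,name):
    n,l,st,ce=cv2.connectedComponentsWithStats(m.astype(np.uint8))
    for i in range(1,n):
        if st[i,4]>25: 
            cn=cv2.findContours((l==i).astype(np.uint8),0,2)[0][0];r=cv2.minAreaRect(cn)
            P=plane(s,[ce[i],*cv2.boxPoints(r)],z);print(name,st[i,:5],P[:,:2].round(4).tolist())
def win(m,a):
    o=np.zeros_like(m);x0,y0,x1,y1=[int(t*.7) for t in a];o[y0:y1,x0:x1]=m[y0:y1,x0:x1];return o
H,S,V=[hsv[...,i].astype(int) for i in range(3)]
cent(win((H<20)&(S>90),(365,220,430,275)),.055,"block")
cent(win((H<25)&(S>80),(350,330,395,400)),.01,"brushhandle")
cent(win((S<60)&(V<V[365,250]*0+95),(350,290,410,350)),.015,"brushhead?")
cent(win(V<90,(425,280,465,395)),.014,"dresser")
cent(win(V<45,(465,340,485,360)),.018,"flangehole")
cent(win(V>170,(455,330,495,370)),.01,"flange")
print("gauge handle top tri",tri(s,v((399,235))[0],c,v((436,303))[0]))
# hinge, guard, grinder
print("far/near rests", plane(s,v((341,150),(338,190),(330,283),(326,311),(303,308)),.129)[:,:2].tolist())
print("hinge",plane(s,v((203,293)),.2)[:,:2],"cover top edge end",plane(s,v((243,390)),.125)[:,:2],"knob",plane(s,v((249,357)),.105)[:,:2])
E
```

```text
tray rim [[0.5951566716524144, -0.2656763803262274], [0.5923676271362495, -0.5601246060317999], [0.3749277642389855, -0.5531813693992516], [0.38177080071237063, -0.2612086846878267]]
block [292 154   9  10  67] [[0.7301, -0.023], [0.7413, -0.0094], [0.7411, -0.0319], [0.7155, -0.0315], [0.7157, -0.0091]]
block [264 162  30  25 545] [[0.6842, 0.0286], [0.6589, 0.0717], [0.7213, 0.0651], [0.7126, -0.0141], [0.6503, -0.0071]]
brushhandle [254 244  13  31 189] [[0.4462, 0.085], [0.4061, 0.1048], [0.4924, 0.0825], [0.4879, 0.065], [0.4016, 0.0873]]
brushhead? [259 209  19  23 276] [[0.5571, 0.0579], [0.5272, 0.087], [0.592, 0.068], [0.581, 0.0307], [0.5162, 0.0498]]
dresser [301 205  18  67 530] [[0.508, -0.055], [0.4128, -0.0287], [0.6019, -0.05], [0.5978, -0.0869], [0.4087, -0.0653]]
gauge handle top tri (array([0.6919, 0.025 , 0.1692]), np.float64(0.005045633295150326))
far/near rests [[0.8638145126992167, 0.13487539516761357], [0.7866543748528012, 0.14043966962488036], [0.6115029823139376, 0.15541480686383533], [0.559634087853341, 0.1629200609615717], [0.5655426205165706, 0.20559885878499415]]
hinge [[0.5894 0.3747]] cover top edge end [[0.4146 0.3182]] knob [[0.4754 0.3111]]
```

```bash
python3 - <<'E'
import cv2
a=cv2.imread
from lib import *
t=load("top0.npz")["image"][:,:,::-1];s=load("scene0.npz")["image"][:,:,::-1]
A=cv2.resize(t[85:285,130:350],None,fx=2.9,fy=2.9,interpolation=cv2.INTER_CUBIC)
cv2.imwrite("pics/topcrop.png",A)
E
```

```text
(no output)
```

View pics/topcrop.png

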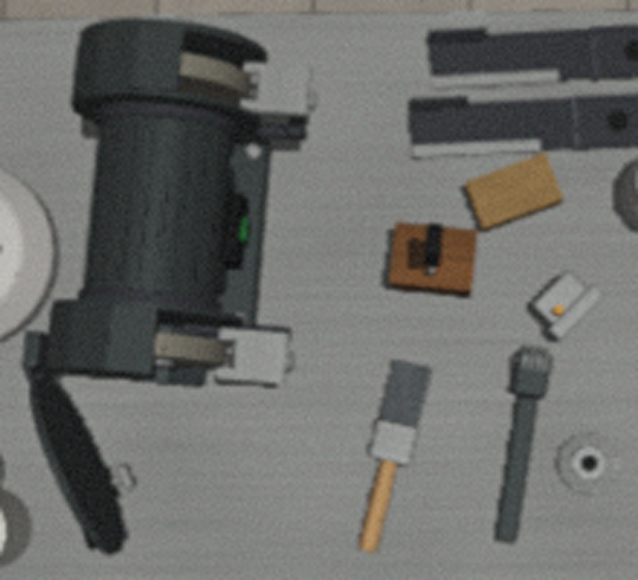

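The crop shows the gauge slot lying along world x in the block. The near rest is at crop (225–292, 328–385), with the gap at about (220,352). The brush, dresser and flange are in the clear.

```bash
python3 -c "
from lib import *
go([.684,.029,.36],84)"
```

```text
shift/turns [-622.9, -340.3, -129.1] [-0.1, -0.0, -16.1] [-0.1, 0.2, 163.9] q6 -0.18 q1 1.01
```

>>> move_arm(commands="0 0 -60 0 0 0 1; 0 0 -120 0 0 0 1; -40 -20 -129 0 0 -3 1; -90 -49 -129 0 0 -6 1; -143 -78 -129 0 0 -10 1", grip_force=40)

```text
t: 0.72
tcp_pos: [0.3387, 0.4517, 0.3602]
tool_rot: [0.104, 0.995, -0.0, 0.0]
force: [0.8, 0.3, 0.2]
finger_gap: 1.002
gripper_force: 0.0
```

```bash
python3 -c "
from lib import *
go([.684,.029,.36],84)"
```

```text
shift/turns [-425.1, -342.5, 0.2] [-0.0, 0.0, -5.9] [0.0, 0.0, 174.1] q6 -0.63 q1 0.73
```

>>> move_arm(commands="-46 -37 0 0 0 -2 1; -92 -74 0 0 0 -4 1; -138 -111 0 0 0 -5.9 1; -184 -148 0 0 0 -5.9 1; -230 -185 0 0 0 -5.9 1")

```text
t: 1.35
tcp_pos: [0.5251, 0.2222, 0.3599]
tool_rot: [0.054, 0.999, 0.0, -0.0]
force: [0.1, 0.1, 0.6]
finger_gap: 0.999
gripper_force: 0.0
```

```bash
python3 -c "
from lib import *
go([.684,.029,.36],84);s=snap('wrist','w1');print(np.round(s['pose'],3).tolist(),telemetry.sense()['tcp_pos'])"
```

```text
shift/turns [-178.9, -174.9, -0.2] [-0.0, -0.0, -0.2] [-0.1, 0.0, 179.8] q6 -1.26 q1 0.20
[[0.109, 0.94, 0.324, 0.44], [0.994, -0.102, -0.037, 0.231], [-0.001, 0.326, -0.945, 0.504], [0.0, 0.0, 0.0, 1.0]] [0.53049234 0.21602863 0.35964585]
```

View pics/w1.png

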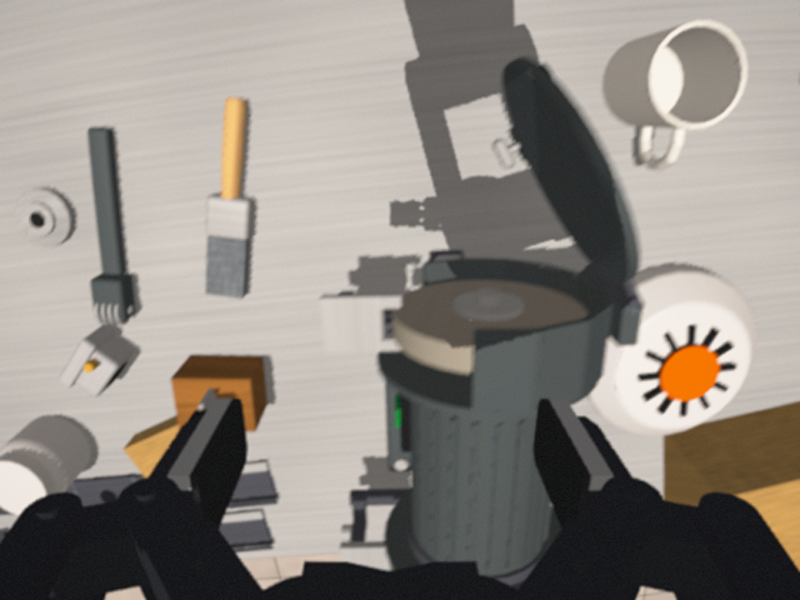

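The wrist view shows the near rest plate at (322–400, 293–352) with the dark gap notch at about (391,324). The block is at (175–270, 357–430), and the brush, dresser and flange are clear in the upper left.

```bash
python3 - <<'E'
from lib import *
np.set_printoptions(precision=4,suppress=True)
s=load("w1.npz");v=lambda *p:np.array(p,float)*.7
print("rest corners, gap",plane(s,v((322,295),(325,352),(391,324)),.129)[:,:2].tolist())
print("block top visible edge",plane(s,v((192,357),(262,357)),.055)[:,:2].tolist())
print("brush butt/neck/end",plane(s,v((235,98),(231,195)),.01)[:,:2].tolist(),plane(s,v((227,296)),.014)[:,:2].tolist())
print("dresser butt,neck,end",plane(s,v((101,128),(112,275)),.014)[:,:2].tolist(),plane(s,v((116,318)),.02)[:,:2].tolist())
print("flange hole",plane(s,v((38,219)),.018)[:,:2].tolist())
t=load("top0.npz");w=lambda *p:np.array(p,float)/2.9+[130,85]
print("TOP gap",plane(t,w((222,352)),.129)[:,:2],"rest outer corners",plane(t,w((290,328),(288,386)),.129)[:,:2].tolist())
print("dresser",plane(t,w((505,541),(523,397)),.014)[:,:2].tolist(),plane(t,w((533,348)),.02)[:,:2].tolist())
print("brush",plane(t,w((369,549),(388,462)),.01)[:,:2].tolist(),plane(t,w((411,363)),.014)[:,:2].tolist())
print("flange",plane(t,w((589,463)),.018)[:,:2].tolist(), "guards y:")
import sys
A=cv2.resize(s["image"][190:290,200:330,::-1],None,fx=6,fy=6,interpolation=cv2.INTER_CUBIC);cv2.imwrite("pics/gapz.png",A)
E
```

```text
rest corners, gap [[0.5612934687407324, 0.1652539128602989], [0.6091726288060728, 0.160305436129209], [0.5908623751143249, 0.21537173455621275]]
block top visible edge [[0.6344215946405255, 0.015855157478502135], [0.6413947168022827, 0.08471729498607006]]
brush butt/neck/end [[0.40330537431745506, 0.09287398449603201], [0.4899690021170944, 0.07216971641904671]] [[0.588976301796122, 0.04865812414872972]]
dresser butt,neck,end [[0.4121422497963445, -0.03831623296351794], [0.5537449547813864, -0.06597936172868146]] [[0.5980015750603341, -0.07133324528908003]]
flange hole [[0.48733909144202525, -0.1255356698330436]]
TOP gap [[0.5901 0.2204]] rest outer corners [[0.611518966785675, 0.1580684068396433], [0.5585434978376856, 0.15998391372922138]]
dresser [[0.4104335193691229, -0.041281708172243844], [0.5516640636493364, -0.06073369303822336]] [[0.5995824223182412, -0.07088711643592145]]
brush [[0.4036183199465857, 0.09232977777806252], [0.4889464119602044, 0.07298199996431297]] [[0.5862989070198606, 0.04944628712610532]]
flange [[0.4859715292628235, -0.12453958756620881]] guards y:
```

View pics/gapz.png

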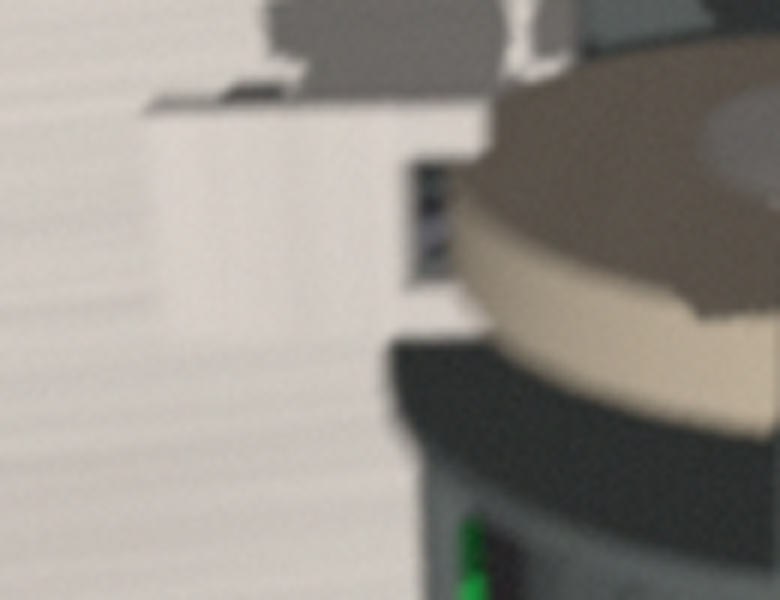

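The enlarged view shows the rest's inner gap edge at crop (408,160)–(408,283), the wheel rim at about (455,220), and the outer rest edge at x≈150.

```bash
python3 - <<'E'
from lib import *
np.set_printoptions(precision=4,suppress=True)
s=load("w1.npz");w=lambda *p:(np.array(p,float)+.5)/6+[200-.5,190-.5]
P=plane(s,w((408,160),(408,283),(150,110),(490,100),(490,155)),.129)[:,:2];print(P.tolist())
a=(P[0]+P[1])/2;d=P[1]-P[0];print("gapedge len",np.linalg.norm(d),"ang",np.degrees(np.arctan2(d[1],d[0])),"centre for 3 yaws")
for y in(-5.5,-6.5,-7.5):
    t=np.radians(y);print(y,a+.00325*np.array([-np.sin(t),np.cos(t)]))
go([.684,.029,.36],84)
E
```

```text
[[0.5776305155624034, 0.21000287326436382], [0.6021513210772129, 0.20719950488481734], [0.5628232263243821, 0.16410962694436174], [0.5676469488052862, 0.2262130836740648], [0.5782905207266625, 0.22513067954114946]]
gapedge len 0.024680534381705622 ang -6.5220865683756655 centre for 3 yaws
-5.5 [0.5902 0.2118]
-6.5 [0.5903 0.2118]
-7.5 [0.5903 0.2118]
shift/turns [-173.8, -168.3, 1.4] [-0.3, 0.3, -0.5] [0.4, 0.5, 179.5] q6 -1.26 q1 0.20
```

>>> move_arm(commands="-43 -44 0 0 0 0 1; -87 -87 0 0 0 0 1; -110 -131 0 0 0 0 1; -110 -175 0 0 0 0 1; -110 -175 0 0 0 0 1")

```text
t: 2.02
tcp_pos: [0.6146, 0.0351, 0.3594]
tool_rot: [0.056, 0.998, -0.0, -0.001]
force: [0.2, 0.5, -0.8]
finger_gap: 1.0
gripper_force: 0.0
```

```bash
python3 -c "
from lib import *
go([.684,.029,.36],84);s=snap('wrist','w2')"
```

```text
shift/turns [-69.7, 1.8, -0.7] [-0.0, -0.1, -0.5] [-0.2, 0.1, 179.5] q6 -1.58 q1 -0.12
```

View pics/w2.png

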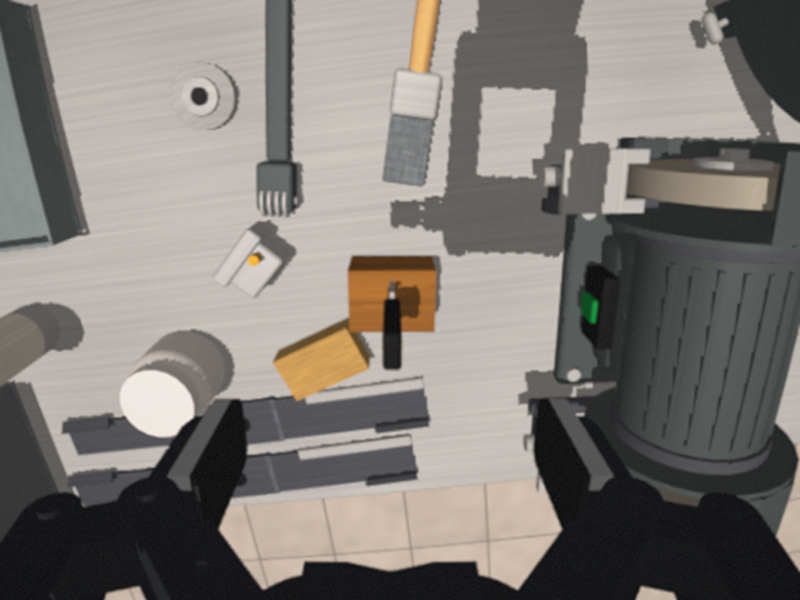

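The wrist view shows the block top at (349–437, 270–331) and the black handle from (393,298) to (392,368). The near rest is at (565–650, 148–215).

```bash
python3 - <<'E'
from lib import *
np.set_printoptions(precision=4,suppress=True)
s=load("w2.npz");hsv=cv2.cvtColor(s["image"],cv2.COLOR_RGB2HSV);H,S,V=[hsv[...,i].astype(int) for i in range(3)]
m=np.zeros(V.shape,bool);m[200:262,262:285]=(V<50)[200:262,262:285]
for r in range(204,260,6):
    c=np.where(m[r])[0]
    if len(c): print(r,c.min(),c.max(),end=' | ')
ys,xs=np.where(m);print("rows",ys.min(),ys.max())
b=((H<20)&(S>100));b[:175]=0;b[236:]=0;b[:,:235]=0;b[:,312:]=0
for r in range(178,236,4):
    c=np.where(b[r])[0]
    if len(c): print(r,c.min(),c.max(),V[r,c[3]],end=' | ')
c0=ys.max();xx=xs[ys>=c0-2].mean()+0
print("\nhandle top far edge centre",plane(s,[(xx,c0)],.165)[0],"handle mid near-face",plane(s,[(274.5,209)],.085)[0])
print("block front corners",plane(s,[(244.5,189),(305.5,189)],.055)[:,:2].tolist())
E
```

```text
210 271 278 | 216 270 279 | 222 269 279 | 228 269 279 | 234 269 279 | 240 269 279 | 246 269 279 | 252 269 279 | rows 209 257
182 246 302 80 | 186 245 303 71 | 190 244 305 160 | 194 244 305 178 | 198 244 304 181 | 202 244 304 184 | 206 244 304 183 | 210 244 304 166 | 214 244 304 166 | 218 245 303 168 | 222 244 303 165 | 226 237 303 99 | 230 235 303 120 | 234 235 249 208 | 
handle top far edge centre [0.6991 0.0263 0.165 ] handle mid near-face [0.6742 0.0295 0.085 ]
block front corners [[0.6530109155343362, -0.007007185851322199], [0.6618832109752757, 0.07118302727407358]]
```

```bash
python3 -c "
from lib import *
go([.685,.0285,.2],83.5)"
```

```text
shift/turns [-71.2, -0.7, 159.5] [0.0, -0.1, 0.1] [0.1, 0.0, -179.9] q6 -1.58 q1 -0.12
```

>>> move_arm(commands="-36 0 40 0 0 0 1; -71 -0.7 80 0 0 0 1; -71 -0.7 120 0 0 0 1; -71 -0.7 159 0 0 0 1; -71 -0.7 159 0 0 0 1")

```text
t: 2.7
tcp_pos: [0.6824, 0.0317, 0.1972]
tool_rot: [0.053, 0.999, 0.001, -0.005]
force: [0.3, -0.4, -0.0]
finger_gap: 1.001
gripper_force: 0.0
```

```bash
python3 -c "
from lib import *
go([.685,.0285,.12],83.5)
s=snap('wrist','w3')"
```

```text
shift/turns [-3.6, -3.0, 77.2] [0.0, -0.5, 0.4] [0.8, 0.0, -179.6] q6 -1.58 q1 -0.12
```

View pics/w3.png

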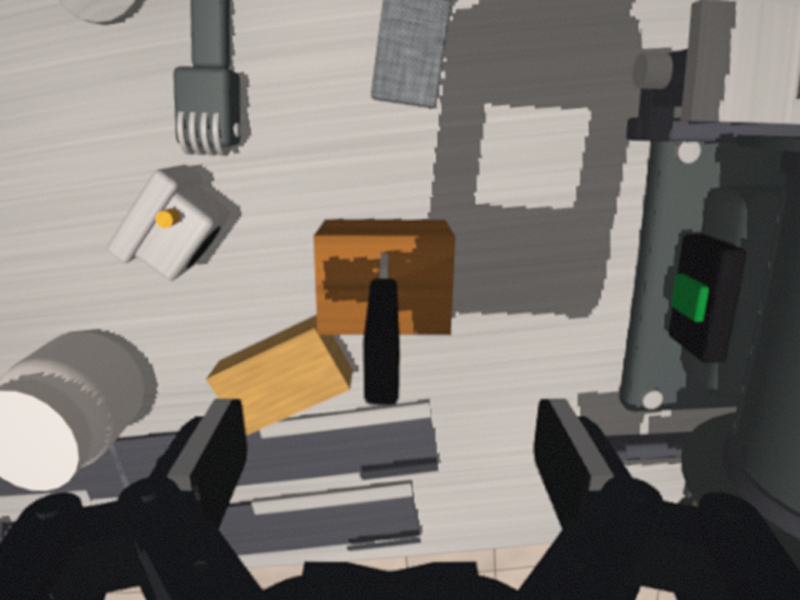

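The handle stands at (381,390), between the fingers (centre about 390), so the planned −3 mm shift along tool y is right.

>>> move_arm(commands="-4 -3 20 0 -0.5 0.4 1; -3.6 -3 40 0 -0.5 0.4 1; -3.6 -3 60 0 -0.5 0.4 1; -3.6 -3 77 0 -0.5 0.4 1; -3.6 -3 77 0 -0.5 0.4 1")

```text
t: 3.38
tcp_pos: [0.6884, 0.0267, 0.1243]
tool_rot: [0.057, 0.998, -0.0, 0.004]
force: [-0.2, 0.3, 0.8]
finger_gap: 0.997
gripper_force: 0.0
```

```bash
python3 -c "
from lib import *
go([.685,.0285,.12],83.5);print(telemetry.sense()['force'])"
```

```text
shift/turns [3.6, 1.4, 4.2] [0.0, 0.5, -0.1] [0.7, -0.0, 179.9] q6 -1.58 q1 -0.12
[-0.16813826  0.31302538  0.75215018]
```

>>> move_arm(commands="3.6 2.5 3 0 0.5 -0.2 1; 3.6 2.5 3 0 0.5 -0.2 1; 3.6 2.5 3 0 0.5 -0.2 1; 3.6 2.5 3 0 0.5 -0.2 1; 3.6 2.5 3 0 0.5 -0.2 1")

```text
t: 4.0
tcp_pos: [0.6854, 0.0291, 0.1215]
tool_rot: [0.056, 0.998, -0.0, 0.0]
force: [0.3, 0.4, 0.6]
finger_gap: 1.001
gripper_force: 0.0
```

```bash
python3 -c "
from lib import *
go([.685,.0285,.12],83.5);print(telemetry.sense()['force'])"
```

```text
shift/turns [0.4, -0.6, 1.5] [-0.0, 0.0, 0.1] [-0.0, -0.0, -179.9] q6 -1.58 q1 -0.12
[0.27405897 0.39705094 0.62166514]
```

Now I'll close gently and check the side force.

>>> move_arm(commands="0 0 0 0 0 0 0; 0 0 0 0 0 0 -0.5; 0 0 0 0 0 0 -1; 0 0 0 0 0 0 -1; 0 0 0 0 0 0 -1", grip_force=40)

```text
t: 4.62
tcp_pos: [0.6854, 0.029, 0.1214]
tool_rot: [0.056, 0.998, -0.0, 0.0]
force: [-0.1, 0.9, 0.2]
finger_gap: 0.158
gripper_force: 41.8
```

>>> move_arm(commands="0 0 0 0 0 0 -1; 0 0 0 0 0 0 -1; 0 0 0 0 0 0 -1; 0 0 0 0 0 0 -1; 0 0 0 0 0 0 -1")

```text
t: 5.25
tcp_pos: [0.6854, 0.0291, 0.1213]
tool_rot: [0.056, 0.998, -0.0, 0.0]
force: [0.2, -0.4, 0.6]
finger_gap: 0.155
gripper_force: 41.8
```

```bash
python3 -c "
from lib import *
go([.685,.0285,.12],83.5);s=telemetry.sense();print(s['force'],s['ft_torque'],s['finger_gap'])"
```

```text
shift/turns [0.3, -0.6, 1.3] [-0.0, 0.0, 0.1] [-0.0, -0.0, -179.9] q6 -1.58 q1 -0.12
[ 0.20436501 -0.42426394  0.58129634] [-0.150146    0.00194618 -0.02612783] 0.15470396621932145
```

>>> move_arm(commands="0 0 -10 0 0 0 -1; 0 0 -40 0 0 0 -1; 0 0 -80 0 0 0 -1; 0 0 -130 0 0 0 -1; 0 0 -180 0 0 0 -1")

```text
t: 5.88
tcp_pos: [0.6849, 0.0295, 0.303]
tool_rot: [0.056, 0.998, 0.0, -0.0]
force: [0.7, -1.4, -0.9]
finger_gap: 0.16
gripper_force: 41.6
```

>>> move_arm(commands="0 0 0 0 0 0 -1; 20 30 0 0 0 0 -1; 40 60 0 0 0 0 -1; 60 90 0 0 0 0 -1; 60 90 0 0 0 0 -1")

```text
t: 6.5
tcp_pos: [0.6333, 0.1279, 0.3001]
tool_rot: [0.054, 0.999, 0.0, -0.002]
force: [0.3, -0.0, -0.9]
finger_gap: 0.163
gripper_force: 41.6
```

>>> move_arm(commands="0 0 0 0 0 0 -1; 0 0 0 0 0 0 -1; 0 0 0 0 0 0 -1; 0 0 0 0 0 0 -1; 0 0 0 0 0 0 -1")

```text
t: 7.12
tcp_pos: [0.6358, 0.125, 0.3013]
tool_rot: [0.056, 0.998, 0.0, 0.0]
force: [-1.2, -0.9, -0.5]
finger_gap: 0.158
gripper_force: 41.6
```

```bash
python3 -c "
from lib import *
go([.5903,.2118,.245],83.5);s=snap('wrist','w4');t=snap('scene','s4')"
```

```text
shift/turns [55.0, 81.2, 56.3] [0.0, 0.0, 0.1] [-0.0, 0.0, -179.9] q6 -1.44 q1 0.02
```

View pics/w4.png

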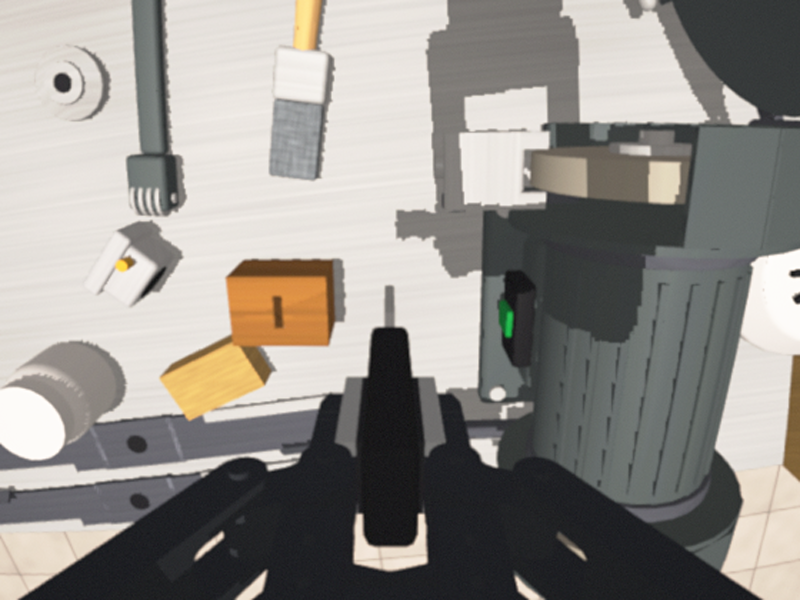

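The gauge is held upright with its blade at (390,305). The empty slot shows at (278,311) and the rest at (460–548, 133–203) with the gap at about (526,170).

```bash
python3 - <<'E'
from lib import *
np.set_printoptions(precision=4,suppress=True)
s=load("w4.npz");g=cv2.cvtColor(s["image"],cv2.COLOR_RGB2GRAY).astype(int)
sub=g[203:234,184:206];m=sub<55
ys,xs=np.where(m);print("slot",xs.min()+184,xs.max()+184,ys.min()+203,ys.max()+203,plane(s,[(xs.mean()+184,ys.mean()+203)],.055)[0],m.sum())
A=cv2.resize(s["image"][80:155,310:410,::-1],None,fx=7.5,fy=7.5,interpolation=cv2.INTER_CUBIC);cv2.imwrite("pics/w4g.png",A)
E
```

```text
Traceback (most recent call last):
ValueError: zero-size array to reduction operation minimum which has no identity
```

>>> move_arm(commands="18 27 0 0 0 0 -1; 36 54 0 0 0 0 -1; 55 81 0 0 0 0 -1; 55 81 18 0 0 0 -1; 55 81 36 0 0 0 -1")

```text
t: 7.85
tcp_pos: [0.59, 0.2127, 0.2654]
tool_rot: [0.055, 0.998, 0.0, 0.001]
force: [-0.5, -0.4, -0.7]
finger_gap: 0.157
gripper_force: 41.6
```

>>> move_arm(commands="0 0 0 0 0 0 -1; 0 0 0 0 0 0 -1; 0 0 0 0 0 0 -1; 0 0 0 0 0 0 -1; 0 0 0 0 0 0 -1")

```text
t: 8.48
tcp_pos: [0.5903, 0.2119, 0.2657]
tool_rot: [0.056, 0.998, 0.0, 0.0]
force: [-0.2, -0.1, -0.9]
finger_gap: 0.159
gripper_force: 41.5
```

```bash
python3 - <<'E'
from lib import *
np.set_printoptions(precision=4,suppress=True)
s=load("w4.npz");g=cv2.cvtColor(s["image"],cv2.COLOR_RGB2GRAY).astype(int)
sub=g[203:234,184:206];m=sub<sub.min()+25
ys,xs=np.where(m);print("slot",xs.min()+184,xs.max()+184,ys.min()+203,ys.max()+203,plane(s,[(xs.mean()+184,ys.mean()+203)],.055)[0],m.sum())
go([.5903,.2118,.265],83.5)
s=snapshot("wrist");np.savez("w5.npz",**s);t=snapshot("scene");np.savez("s5.npz",**t)
p=proj(s,[.5903,.2118,.129])[0];q=proj(t,[.5903,.2118,.129])[0];print(p,q)
C=lambda im,p,h,w,f:cv2.resize(im[int(p[1])-h:int(p[1])+h,int(p[0])-w:int(p[0])+w,::-1],None,fx=f,fy=f,interpolation=cv2.INTER_CUBIC)
a=C(s["image"],p,50,60,6);b=C(t["image"],q,30,60,6)
cv2.imwrite("pics/g5.png",a);cv2.imwrite("pics/g5s.png",b);print(a.shape,int(p[0])-60,int(p[1])-50)
E
```

```text
slot 192 196 208 228 [0.6867 0.0267 0.055 ] 88
shift/turns [-0.0, -0.1, 0.7] [0.0, 0.0, 0.1] [-0.1, 0.0, -179.9] q6 -1.29 q1 0.17
[273.3141 194.5   ] [323.9607 181.6149]
(600, 720, 3) 213 144
```

View pics/g5.png

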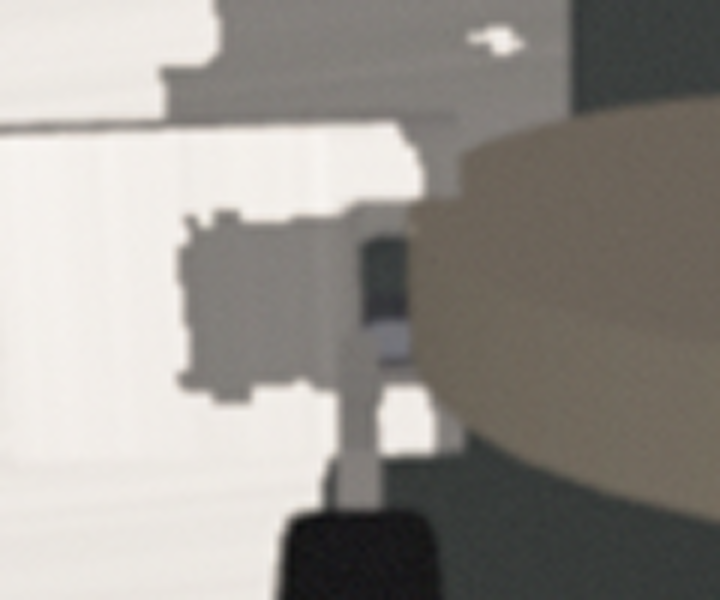

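The close view shows the blade (crop x 345–380, tip near y≈340) and the dark gap between the rest edge x≈362 and the wheel x≈411, rows 237–365. The blade is about over the rest's edge, so it needs to move in +y.

```bash
python3 - <<'E'
from lib import *
np.set_printoptions(precision=4,suppress=True)
s=load("w5.npz");st=telemetry.sense();Rm=R.from_quat(st["tool_rot"]).as_matrix();tcp=st["tcp_pos"]
toc=lambda P:(P-[213,144]+.5)*6-.5
yd=Rm[:,1];xd=Rm[:,0]
print("xd,yd",xd,yd)
for h in (0.003,.02,.034,.045):
    c=tcp+Rm[:,2]*(.1013-h)
    for e in (-.002,.002):
        print(h,e,[toc(proj(s,c+yd*e+xd*k))[0].round(0).tolist() for k in(0,.01)])
fr=lambda *p:(np.array(p,float)+.5)/6-.5+[213,144]
P=plane(s,fr((362,240),(362,330),(411,240),(411,300),(411,365)),.129);print((P-tcp)@xd*1e3,(P-tcp)@yd*1e3,P)
im=s["image"].astype(int).sum(2)//3
for y in(300,320,335,350,370,390,410,430,470): 
    r=fr((0,y))[0,1];print(y,im[int(round(r)),213+50:213+72])
E
```

```text
xd,yd [-0.9938  0.1116 -0.0003] [0.1116 0.9938 0.0001]
0.003 -0.002 [[348.0, 399.0], [348.0, 318.0]]
0.003 0.002 [[382.0, 399.0], [382.0, 318.0]]
0.02 -0.002 [[347.0, 449.0], [347.0, 364.0]]
0.02 0.002 [[383.0, 449.0], [383.0, 364.0]]
0.034 -0.002 [[346.0, 497.0], [346.0, 407.0]]
0.034 0.002 [[384.0, 497.0], [384.0, 407.0]]
0.045 -0.002 [[345.0, 538.0], [345.0, 444.0]]
0.045 0.002 [[385.0, 538.0], [385.0, 444.0]]
[ 9.0549 -3.5817  9.0535  0.6674 -8.5929] [-0.3854 -0.3927  6.1734  6.2288  6.2911] [[0.5812 0.2125 0.129 ]
 [0.5937 0.2111 0.129 ]
 [0.5819 0.219  0.129 ]
 [0.5902 0.2181 0.129 ]
 [0.5994 0.2172 0.129 ]]
300 [125 126 128 132 129 129 127 124 121 113  83  60  55  54  55  54  53  60
  84  94  96  97]
320 [126 126 128 129 131 128 126 126 122 112  86  73  81  86  90  91  88  91
  92  95  97  97]
335 [126 127 127 129 132 128 124 123 119 115 112 113 115 118 118 117 116 116
 103  97  95  95]
350 [126 124 127 130 132 128 122 118 113 117 116 116 117 114 114 114 115 112
 100  94  96  99]
370 [124 124 126 129 132 129 121 118 115 116 116 117 115 102 101 101 102 103
 104 101  97  97]
390 [236 230 211 199 197 179 142 117 115 115 114 115 115 144 204 228 230 229
 230 228 207 152]
410 [234 233 235 237 239 224 164 120 114 114 113 112 140 209 233 235 236 235
 235 236 234 210]
430 [235 233 234 237 238 225 168 122 116 115 114 114 136 197 229 235 236 234
 235 235 236 231]
470 [234 235 234 221 151  96 108 125 128 127 126 127 122  95  67  53  54  54
  54  56  58  56]
```

View pics/g5s.png

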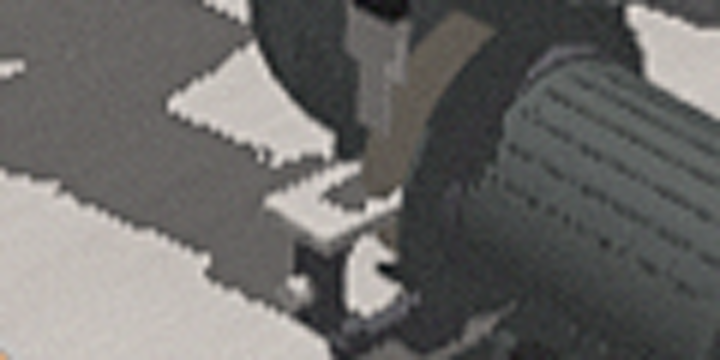

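>>> move_arm(commands="2 3.9 6 0 0 0 -1; 2 3.9 12 0 0 0 -1; 2 3.9 20 0 0 0 -1; 2 3.9 20 0 0 0 -1; 2 3.9 20 0 0 0 -1")

```text
t: 9.2
tcp_pos: [0.5887, 0.216, 0.2452]
tool_rot: [0.056, 0.998, -0.0, -0.0]
force: [0.4, 0.8, -0.1]
finger_gap: 0.161
gripper_force: 41.6
```

```bash
python3 - <<'E'
from lib import *
np.set_printoptions(precision=4,suppress=True)
print(telemetry.sense()["tcp_pos"],telemetry.sense()["force"])
s=snapshot("wrist");np.savez("w6.npz",**s);t=snapshot("scene");np.savez("s6.npz",**t)
C=lambda im,p,h,w,f:cv2.resize(im[int(p[1])-h:int(p[1])+h,int(p[0])-w:int(p[0])+w,::-1],None,fx=f,fy=f,interpolation=cv2.INTER_CUBIC)
p=(275,200)
a=C(s["image"],p,36,40,9);b=C(t["image"],(324,175),25,25,13)
b=cv2.resize(b,(80,80)) if 0 else b
cv2.imwrite("pics/g6.png",a);cv2.imwrite("pics/g6s.png",b)
E
```

```text
[0.5887 0.216  0.2452] [ 0.3958  0.8149 -0.1294]
```

View pics/g6.png

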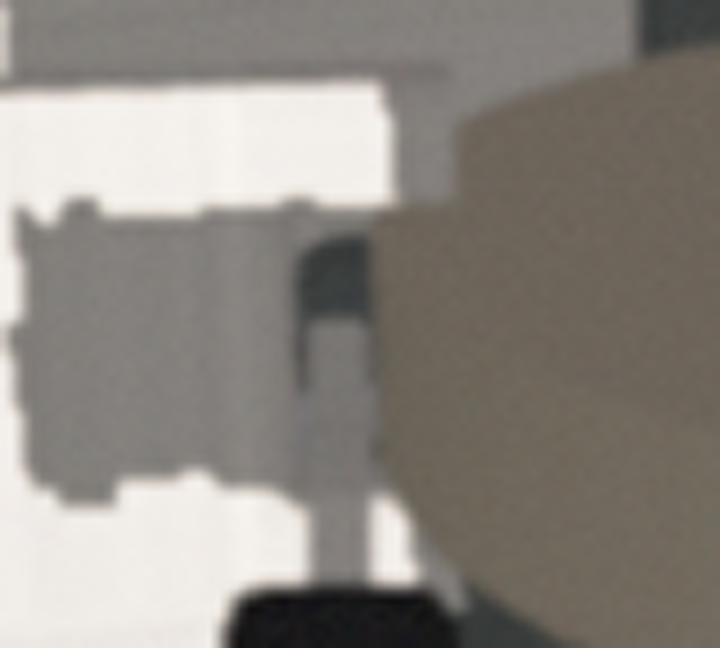

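The blade (crop x 310–368) now lies inside the gap (300–372), within about 0.4 mm of centre, so I'll lower it slowly.

>>> move_arm(commands="0 -0.4 4 0 0 0 -1; 0 -0.4 8 0 0 0 -1; 0 -0.4 12 0 0 0 -1; 0 -0.4 16 0 0 0 -1; 0 -0.4 19 0 0 0 -1")

```text
t: 9.93
tcp_pos: [0.5884, 0.2156, 0.2259]
tool_rot: [0.056, 0.998, -0.0, -0.0]
force: [-0.4, -0.2, -1.3]
finger_gap: 0.16
gripper_force: 41.6
```

>>> move_arm(commands="0 0 1 0 0 0 -1; 0 0 2 0 0 0 -1; 0 0 3 0 0 0 -1; 0 0 3 0 0 0 -1; 0 0 3 0 0 0 -1")

```text
t: 10.55
tcp_pos: [0.5886, 0.2156, 0.2234]
tool_rot: [0.056, 0.998, 0.0, 0.0]
force: [-0.3, 0.0, -0.6]
finger_gap: 0.161
gripper_force: 41.6
```

>>> move_arm(commands="0 0 4 0 0 0 -1; 0 0 9 0 0 0 -1; 0 0 14 0 0 0 -1; 0 0 19 0 0 0 -1; 0 0 23 0 0 0 -1")

```text
t: 11.18
tcp_pos: [0.5884, 0.2156, 0.1998]
tool_rot: [0.056, 0.998, -0.0, -0.0]
force: [0.4, -0.7, -1.1]
finger_gap: 0.156
gripper_force: 41.6
```

>>> move_arm(commands="0 0 1 0 0 0 -1; 0 0 2 0 0 0 -1; 0 0 2.5 0 0 0 -1; 0 0 3 0 0 0 -1; 0 0 3 0 0 0 -1")

```text
t: 11.8
tcp_pos: [0.5885, 0.2156, 0.1974]
tool_rot: [0.056, 0.998, 0.0, 0.0]
force: [-0.2, 0.1, -0.2]
finger_gap: 0.16
gripper_force: 41.6
```

>>> move_arm(commands="0 0 0.5 0 0 0 -1; 0 0 1 0 0 0 -1; 0 0 1 0 0 0 -1; 0 0 1.5 0 0 0 -1; 0 0 1.5 0 0 0 -1")

```text
t: 12.42
tcp_pos: [0.5885, 0.2156, 0.1957]
tool_rot: [0.056, 0.998, -0.0, -0.0]
force: [0.5, -0.2, -2.0]
finger_gap: 0.159
gripper_force: 41.6
```

>>> move_arm(commands="0 0 0.5 0 0 0 -1; 0 0 0.5 0 0 0 -1; 0 0 1 0 0 0 -1; 0 0 1 0 0 0 -1; 0 0 1 0 0 0 -1")

```text
t: 13.05
tcp_pos: [0.5886, 0.2156, 0.1953]
tool_rot: [0.056, 0.998, 0.0, 0.0]
force: [-0.9, 0.2, 3.2]
finger_gap: 0.161
gripper_force: 42.1
```

>>> move_arm(commands="0 0 0.5 0 0 0 -1; 0 0 0.5 0 0 0 -1; 0 0 0.8 0 0 0 -1; 0 0 0.8 0 0 0 -1; 0 0 0.8 0 0 0 -1")

```text
t: 13.68
tcp_pos: [0.5887, 0.2156, 0.1952]
tool_rot: [0.056, 0.998, 0.0, 0.0]
force: [-2.4, 0.7, 6.6]
finger_gap: 0.156
gripper_force: 42.8
```

```bash
python3 - <<'E'
from lib import *
s=telemetry.sense();print(s["tcp_pos"],s["force"],s["ft_torque"])
E
```

```text
[0.58865341 0.21561362 0.19520243] [-2.44151784  0.70773351  6.56387131] [-0.13874332  0.43239743 -0.03096786]
```

The shoulders are seated: z stopped at 0.1952 against a predicted 0.1953, with 6.6 N. I'll draw the gauge straight out.

>>> move_arm(commands="0 0 -5 0 0 0 -1; 0 0 -20 0 0 0 -1; 0 0 -40 0 0 0 -1; 0 0 -60 0 0 0 -1; 0 0 -75 0 0 0 -1")

```text
t: 14.3
tcp_pos: [0.589, 0.2157, 0.2704]
tool_rot: [0.056, 0.998, 0.0, 0.001]
force: [-0.8, -0.0, -0.4]
finger_gap: 0.157
gripper_force: 41.7
```

>>> move_arm(commands="0 0 0 0 0 0 -1; 0 0 0 0 0 0 -1; 0 0 0 0 0 0 -1; -20 -40 0 0 0 0 -1; -40 -80 0 0 0 0 -1")

```text
t: 14.92
tcp_pos: [0.6192, 0.1313, 0.2682]
tool_rot: [0.055, 0.998, -0.0, -0.001]
force: [0.7, 0.0, -1.1]
finger_gap: 0.157
gripper_force: 41.5
```

>>> move_arm(commands="-15 -40 0 0 0 0 -1; -30 -80 0 0 0 0 -1; -35 -110 0 0 0 0 -1; -35 -110 0 0 0 0 -1; -35 -110 0 0 0 0 -1")

```text
t: 15.55
tcp_pos: [0.6414, 0.019, 0.2683]
tool_rot: [0.056, 0.998, 0.0, -0.001]
force: [0.2, 0.0, -0.5]
finger_gap: 0.157
gripper_force: 41.6
```

```bash
python3 - <<'E'
from lib import *
go([.6854,.0291,.168],83.5);s=telemetry.sense();print(s["tcp_pos"],s["qd"])
E
```

```text
shift/turns [-42.7, 14.9, 100.3] [0.0, -0.1, 0.1] [0.1, 0.1, -179.9] q6 -1.60 q1 -0.14
[0.64144784 0.01899027 0.26834924] [ 0.02025361 -0.00504948  0.0006962  -0.00285614 -0.00016223 -0.00264854]
```

>>> move_arm(commands="-22 8 0 0 0 0 -1; -42.7 14.9 0 0 0 0 -1; -42.7 14.9 40 0 0 0 -1; -42.7 14.9 85 0 0 0 -1; -42.7 14.9 95 0 0 0 -1")

```text
t: 16.18
tcp_pos: [0.6831, 0.0305, 0.1701]
tool_rot: [0.055, 0.998, 0.0, -0.004]
force: [0.3, -0.3, -1.2]
finger_gap: 0.158
gripper_force: 41.6
```

>>> move_arm(commands="0 0 0 0 0 0 -1; 0 0 0 0 0 0 -1; 0 0 0 0 0 0 -1; 0 0 0 0 0 0 -1; 0 0 0 0 0 0 -1")

```text
t: 16.8
tcp_pos: [0.6861, 0.0284, 0.1745]
tool_rot: [0.056, 0.998, -0.0, 0.0]
force: [-0.1, -0.4, -0.8]
finger_gap: 0.159
gripper_force: 41.6
```

```bash
python3 - <<'E'
from lib import *
go([.6854,.0291,.162],83.5);s=telemetry.sense();print(s["tcp_pos"],s["qd"])
E
```

```text
shift/turns [0.8, 0.7, 12.5] [0.0, 0.0, 0.1] [-0.1, 0.0, -179.9] q6 -1.58 q1 -0.12
[0.68612046 0.02836044 0.1745446 ] [-0.00148892  0.0045701   0.00165425  0.00014988  0.00018155  0.00114511]
```

>>> move_arm(commands="0.8 0.7 5 0 0 0 -1; 0.8 0.7 10 0 0 0 -1; 0.8 0.7 15 0 0 0 -1; 0.8 0.7 20 0 0 0 -1; 0.8 0.7 24 0 0 0 -1")

```text
t: 17.42
tcp_pos: [0.6851, 0.0293, 0.1494]
tool_rot: [0.056, 0.998, 0.0, -0.0]
force: [1.3, 0.5, -1.4]
finger_gap: 0.162
gripper_force: 41.6
```

>>> move_arm(commands="0 0 0 0 0 0 -1; 0 0 3 0 0 0 -1; 0 0 6 0 0 0 -1; 0 0 6 0 0 0 -1; 0 0 6 0 0 0 -1")

```text
t: 18.05
tcp_pos: [0.6853, 0.0293, 0.144]
tool_rot: [0.056, 0.998, -0.0, 0.0]
force: [1.4, -0.7, -1.4]
finger_gap: 0.161
gripper_force: 41.6
```

>>> move_arm(commands="0 0 5 0 0 0 -1; 0 0 10 0 0 0 -1; 0 0 15 0 0 0 -1; 0 0 20 0 0 0 -1; 0 0 20 0 0 0 -1")

```text
t: 18.68
tcp_pos: [0.6848, 0.0293, 0.1232]
tool_rot: [0.056, 0.998, 0.0, -0.001]
force: [-0.2, 0.2, -0.8]
finger_gap: 0.161
gripper_force: 41.6
```

>>> move_arm(commands="0 0 1 0 0 0 -1; 0 0 2 0 0 0 -1; 0 0 3 0 0 0 -1; 0 0 3.5 0 0 0 -1; 0 0 3.5 0 0 0 -1")

```text
t: 19.3
tcp_pos: [0.6854, 0.0292, 0.1213]
tool_rot: [0.056, 0.998, -0.0, 0.0]
force: [-1.4, -0.1, 4.6]
finger_gap: 0.157
gripper_force: 42.2
```

The gauge is home, so I'll release it and rise.

>>> move_arm(commands="0 0 -1 0 0 0 -0.4; 0 0 -1 0 0 0 0.2; 0 0 -1 0 0 0 0.2; 0 0 -1 0 0 0 0.2; 0 0 -1 0 0 0 0.2")

```text
t: 19.92
tcp_pos: [0.6852, 0.0293, 0.1214]
tool_rot: [0.056, 0.998, 0.0, -0.0]
force: [-0.4, 0.5, 0.6]
finger_gap: 0.598
gripper_force: 0.0
```

>>> move_arm(commands="0 0 -30 0 0 0 0.2; 0 0 -75 0 0 0 0.2; 0 0 -120 0 0 0 0.2; 30 0 -130 0 0 0 0.2; 60 20 -130 0 0 0 1")

```text
t: 20.55
tcp_pos: [0.6282, 0.0549, 0.2532]
tool_rot: [0.057, 0.998, -0.0, 0.002]
force: [0.0, 0.9, -0.1]
finger_gap: 0.796
gripper_force: 0.0
```

>>> move_arm(commands="40 0 0 0 0 0 1; 80 5 0 0 0 0 1; 110 10 0 0 0 0 1; 110 10 0 0 0 0 1; 110 10 0 0 0 0 1")

```text
t: 21.18
tcp_pos: [0.521, 0.0778, 0.252]
tool_rot: [0.056, 0.998, -0.0, 0.001]
force: [0.3, 0.2, -0.1]
finger_gap: 1.0
gripper_force: 0.0
```

```bash
cat >> lib.py <<'E'
def lines(s,win,mask,z):
    """fit axis to masked pixels in window (native px), cast on plane z: centroid, ends, axis angle"""
    x0,y0,x1,y1=win;m=np.zeros(mask.shape,np.uint8);m[y0:y1,x0:x1]=mask[y0:y1,x0:x1]
    n,l,st,ce=cv2.connectedComponentsWithStats(m);i=1+np.argmax(st[1:,4]);ys,xs=np.where(l==i)
    P=plane(s,np.c_[xs,ys],z)[:,:2];c=P.mean(0);u=np.linalg.svd(P-c,full_matrices=False)[2][0];u*=np.sign(u[0]);t=(P-c)@u
    return c,c+u*t.min(),c+u*t.max(),np.degrees(np.arctan2(u[1],u[0])),len(P)
E
python3 - <<'E'
from lib import *
np.set_printoptions(precision=4,suppress=True)
st=telemetry.sense();print(st["tcp_pos"],st["finger_gap"])
s=snap("wrist","w7");t=snapshot("top");np.savez("t7.npz",**t);t0=load("top0.npz")
d=np.abs(t["image"].astype(int)-t0["image"].astype(int)).sum(2)
for n,b in dict(brush=(248,205,280,280),dresser=(298,200,325,275),flange=(318,230,346,258)).items(): print(n,(d[b[1]:b[3],b[0]:b[2]]>90).sum(),(b[3]-b[1])*(b[2]-b[0]))
go([.468,.077,.15],76.6)
E
```

```text
[0.521  0.0778 0.252 ] 0.9999339442243204
brush 1305 2400
dresser 0 2025
flange 0 784
shift/turns [53.0, -6.6, 101.6] [0.0, 0.1, 7.0] [-0.2, 0.0, -173.0] q6 -1.52 q1 -0.06
```

View pics/w7.png

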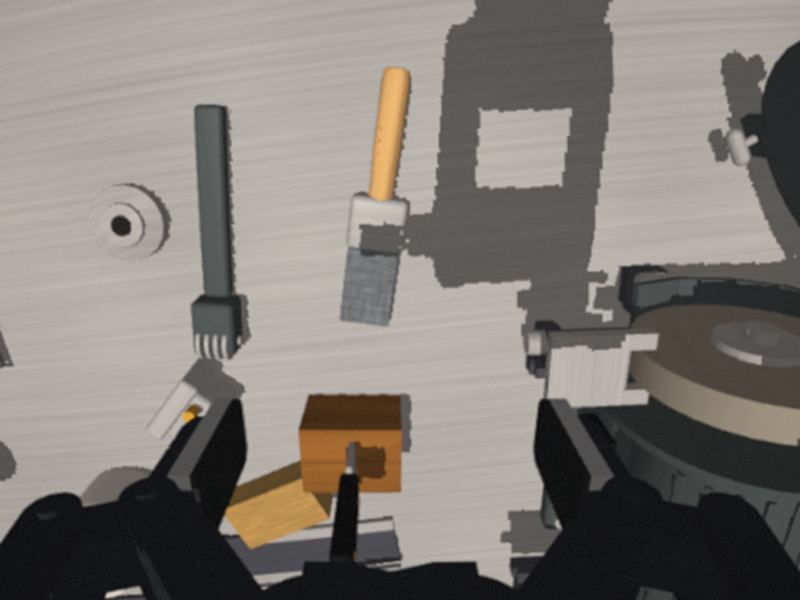

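The view shows the gauge home in its block. The brush runs butt (396,68) → neck (381,198) → end (366,323). The dresser runs butt (210,106) → neck (218,296), and the flange hole is at (121,226).

```bash
python3 - <<'E'
from lib import *
np.set_printoptions(precision=4,suppress=True)
s=load("w7.npz");v=lambda *p:np.array(p,float)*.7
b=plane(s,v((396,68),(381,198),(366,323)),.012)[:,:2];d=plane(s,v((210,106),(218,296)),.014)[:,:2];print("brush",b.tolist());print("dresser",d.tolist());print("flange",plane(s,v((121,226)),.018)[:,:2])
a=lambda p,q:np.degrees(np.arctan2(*(q-p)[::-1]))
print(a(b[0],b[1]),a(b[0],b[2]),a(d[0],d[1]))
u=(b[2]-b[0])/np.linalg.norm(b[2]-b[0]);g=b[0]+.067*u;print("grasp",g,"len",np.linalg.norm(b[2]-b[0]));go([g[0],g[1]+.001,.10],90+a(b[0],b[2]))
E
```

```text
brush [[0.40199803579393145, 0.09496505252319615], [0.4905691123344915, 0.07409471972615145], [0.5881694073414105, 0.05043922542190463]]
dresser [[0.41097038078780856, -0.03864651678518122], [0.5516776607693158, -0.06294733525694246]]
flange [[ 0.4867 -0.1244]]
-13.25895589963172 -13.450532319927277 -9.798596722574421
grasp [0.4672 0.0794] len 0.1914218609849032
shift/turns [54.3, -3.3, 151.6] [0.0, 0.1, 7.0] [-0.2, 0.0, -173.0] q6 -1.52 q1 -0.06
```

>>> move_arm(commands="20 -1 50 0 0 3 1; 40 -2 100 0 0 7 1; 54 -3 150 0 0 7 1; 54 -3 195 0 0 7 1; 54 -3 220 0 0 7 1")

```text
t: 21.9
tcp_pos: [0.4659, 0.0807, 0.0289]
tool_rot: [0.117, 0.993, -0.0, -0.001]
force: [0.3, -0.3, 0.4]
finger_gap: 1.001
gripper_force: 0.0
```

>>> move_arm(commands="0 0 10 0 0 0 1; 0 0 20 0 0 0 1; 0 0 28 0 0 0 1; 0 0 28 0 0 0 1; 0 0 28 0 0 0 1")

```text
t: 22.52
tcp_pos: [0.466, 0.0811, 0.004]
tool_rot: [0.117, 0.993, 0.0, 0.001]
force: [-0.3, -0.5, 1.0]
finger_gap: 1.002
gripper_force: 0.0
```

```bash
python3 - <<'E'
from lib import *
go([.4672,.0804,.004],76.5);print(telemetry.sense()["force"],telemetry.sense()["tcp_pos"])
E
```

```text
shift/turns [-1.3, -0.4, -0.0] [0.0, 0.1, 0.1] [-0.1, 0.0, -179.9] q6 -1.40 q1 -0.06
[-0.26215126 -0.48193105  1.01306009] [0.46604314 0.08109216 0.0039936 ]
```

>>> move_arm(commands="0 0 0 0 0 0 0; 0 0 0 0 0 0 -0.5; 0 0 0 0 0 0 -1; 0 0 0 0 0 0 -1; 0 0 0 0 0 0 -1", grip_force=60)

```text
t: 23.15
tcp_pos: [0.4657, 0.0811, 0.0038]
tool_rot: [0.117, 0.993, 0.0, 0.0]
force: [0.1, 0.1, 4.9]
finger_gap: 0.196
gripper_force: 58.5
```

>>> move_arm(commands="0 0 0 0 0 0 -1; 0 0 -20 0 0 0 -1; 0 0 -60 0 0 0 -1; 0 0 -110 0 0 0 -1; 0 0 -150 0 0 0 -1")

```text
t: 23.78
tcp_pos: [0.4655, 0.0811, 0.1549]
tool_rot: [0.117, 0.993, -0.0, 0.0]
force: [1.0, 0.2, -1.1]
finger_gap: 0.199
gripper_force: 58.7
```

```bash
python3 - <<'E'
from lib import *
go([.43,-.382,.154],0)
t=snapshot("top");np.savez("t8.npz",**t)
g=cv2.cvtColor(t["image"],cv2.COLOR_RGB2HSV)
# tray interior floor: coloured greenish grey
c=t["image"][245,435];print(c)
m=(np.abs(t["image"].astype(int)-c).sum(2)<30)
n,l,st,ce=cv2.connectedComponentsWithStats(m.astype(np.uint8));i=l[245,435];print(st[i],plane(t,[ce[i]],.004))
r=cv2.minAreaRect(cv2.findContours((l==i).astype(np.uint8),0,2)[0][0]);print(r,plane(t,cv2.boxPoints(r),.004)[:,:2].tolist())
E
```

```text
shift/turns [-72.8, -458.7, 0.9] [0.0, 0.0, 76.6] [-0.0, 0.0, -103.4] q6 -1.40 q1 -0.06
[102 115 113]
[ 390  207   86   73 5788] [[ 0.48511684 -0.41807838  0.004     ]]
((432.5, 243.0), (72.0, 85.0), 90.0) [[0.5929237759921044, -0.2938922261861093], [0.590414011468996, -0.5497515980555073], [0.3791203864008037, -0.5432012987717868], [0.3849095531508095, -0.28938177010531846]]
```

>>> move_arm(commands="-9 -55 0 0 0 9.6 -1; -18 -111 0 0 0 19.2 -1; -27 -167 0 0 0 28.8 -1; -36 -223 0 0 0 38.4 -1; -45 -279 0 0 0 48 -1")

```text
t: 24.45
tcp_pos: [0.4441, -0.2024, 0.153]
tool_rot: [0.513, 0.858, 0.0, -0.0]
force: [1.1, -1.1, -0.6]
finger_gap: 0.196
gripper_force: 58.7
```

>>> move_arm(commands="0 0 0 0 0 9 -1; 0 0 0 0 0 18 -1; 0 0 0 0 0 28.5 -1; 0 0 0 0 0 28.5 -1; 0 0 0 0 0 28.5 -1")

```text
t: 25.08
tcp_pos: [0.4446, -0.2006, 0.1532]
tool_rot: [0.706, 0.709, -0.0, -0.0]
force: [-0.5, -0.2, -0.4]
finger_gap: 0.198
gripper_force: 58.8
```

```bash
python3 -c "
from lib import *
go([.43,-.382,.07],0);print(telemetry.sense()['tcp_pos'])"
```

```text
shift/turns [-181.4, -15.3, 83.1] [-0.0, -0.0, 0.2] [0.0, -0.0, -179.8] q6 -0.66 q1 -0.65
[ 0.44456303 -0.20056461  0.15319425]
```

>>> move_arm(commands="-60 -5 0 0 0 0 -1; -120 -10 0 0 0 0 -1; -181 -15 0 0 0 0 -1; -181 -15 40 0 0 0 -1; -181 -15 83 0 0 0 -1")

```text
t: 25.7
tcp_pos: [0.4302, -0.3835, 0.0699]
tool_rot: [0.706, 0.708, -0.0, 0.001]
force: [-0.2, 0.8, -1.6]
finger_gap: 0.199
gripper_force: 58.8
```

>>> move_arm(commands="0 0 20 0 0 0 -1; 0 0 40 0 0 0 -1; 0 0 52 0 0 0 -1; 0 0 59 0 0 0 -1; 0 0 59 0 0 0 -1")

```text
t: 26.32
tcp_pos: [0.4301, -0.3817, 0.0114]
tool_rot: [0.706, 0.708, 0.0, -0.0]
force: [0.6, 0.3, -0.3]
finger_gap: 0.193
gripper_force: 58.8
```

>>> move_arm(commands="0 0 2 0 0 0 -1; 0 0 2 0 0 0 -0.1; 0 0 2 0 0 0 -0.1; 0 0 2 0 0 0 -0.1; 0 0 2 0 0 0 -0.1")

```text
t: 26.95
tcp_pos: [0.4301, -0.3819, 0.0097]
tool_rot: [0.707, 0.708, -0.0, 0.0]
force: [0.5, -0.1, 0.2]
finger_gap: 0.443
gripper_force: 0.0
```

>>> move_arm(commands="0 0 -40 0 0 0 -0.1; 0 0 -90 0 0 0 -0.1; 0 0 -140 0 0 0 -0.1; 50 0 -150 0 0 -8 1; 105 0 -160 0 0 -18 1")

```text
t: 27.58
tcp_pos: [0.4301, -0.2766, 0.1706]
tool_rot: [0.586, 0.811, -0.0, 0.001]
force: [0.4, 0.2, 1.2]
finger_gap: 0.856
gripper_force: 0.0
```

```bash
python3 - <<'E'
from lib import *
np.set_printoptions(precision=4,suppress=True)
t=snapshot("top");np.savez("t9.npz",**t);t0=load("top0.npz")
d=np.abs(t["image"].astype(int)-t0["image"].astype(int)).sum(2)
for n,b in dict(dresser=(298,200,325,275),flange=(318,230,346,258)).items(): print(n,(d[b[1]:b[3],b[0]:b[2]]>90).sum())
s=snap("wrist","w9")
d=plane(s,proj(s,[[.411,-.0386,.014],[.5517,-.063,.014]]),.014);g=d[0]+(d[1]-d[0])*.125/.1428
go([g[0],g[1]-.0,.15],80.2)
E
```

```text
dresser 130
flange 129
shift/turns [166.5, 167.3, 20.7] [0.1, -0.3, -61.8] [-0.3, -0.1, 118.2] q6 -1.11 q1 -0.79
```

>>> move_arm(commands="35 35 -20 0 0 -10 1; 70 70 -40 0 0 -20 1; 100 100 -60 0 0 -30 1; 130 130 -80 0 0 -40 1; 150 167 -80 0 0 -50 1")

```text
t: 28.3
tcp_pos: [0.5435, -0.0816, 0.2513]
tool_rot: [0.187, 0.982, -0.0, 0.002]
force: [-0.5, -0.7, -0.2]
finger_gap: 1.001
gripper_force: 0.0
```

>>> move_arm(commands="20 0 0 0 0 -10 1; 40 0 0 0 0 -12 1; 40 0 0 0 0 -12 1; 40 0 0 0 0 -12 1; 40 0 0 0 0 -12 1")

```text
t: 28.92
tcp_pos: [0.5059, -0.0682, 0.2496]
tool_rot: [0.087, 0.996, -0.0, 0.001]
force: [-0.6, 0.3, 0.3]
finger_gap: 1.0
gripper_force: 0.0
```

```bash
python3 - <<'E'
from lib import *
np.set_printoptions(precision=4,suppress=True)
s=snap("wrist","w10");print(telemetry.sense()["tcp_pos"])
go([.5342,-.06,.15],80.2)
print(proj(s,[[.411,-.0386,.014],[.5517,-.063,.014],[.4867,-.1244,.018]])/.7)
V=s["image"].astype(int).sum(2)//3
n,l,st,ce=cv2.connectedComponentsWithStats((V<85).astype(np.uint8))
print([(st[i].tolist(),ce[i].round(0).tolist()) for i in range(1,n) if 300<st[i,4]])
E
```

```text
[ 0.5057 -0.068   0.2495]
shift/turns [-26.6, 12.9, 99.5] [-0.0, 0.0, -0.2] [0.1, 0.0, 179.8] q6 -1.75 q1 -0.35
[[408.9662 100.711 ]
 [407.4787 294.9994]
 [311.2161 228.3597]]
[([257, 0, 211, 248, 18189], [368.0, 97.0]), ([33, 85, 88, 201, 6131], [78.0, 177.0]), ([0, 170, 560, 250, 50635], [330.0, 351.0]), ([265, 252, 30, 34, 460], [279.0, 267.0]), ([0, 269, 96, 28, 1486], [47.0, 283.0])]
```

View pics/w10.png

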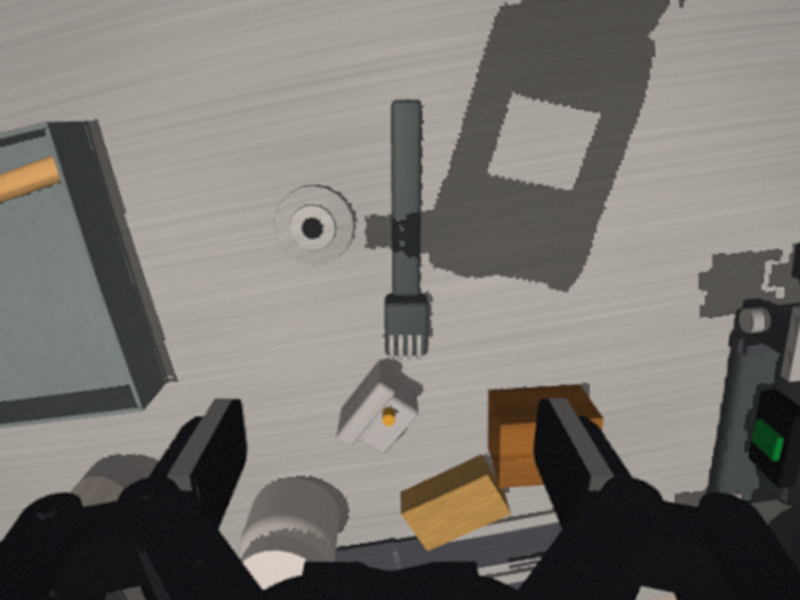

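The dresser is at (406,101)–(406,296) and the flange hole at (312,228), both where predicted, and the brush handle lies in the tray.

>>> move_arm(commands="-13 6 45 0 0 0 1; -27 12.5 95 0 0 0 1; -27 12.5 150 0 0 0 1; -27 12.5 200 0 0 0 1; -27 12.5 222 0 0 0 1")

```text
t: 29.6
tcp_pos: [0.5326, -0.0596, 0.0243]
tool_rot: [0.087, 0.996, 0.0, -0.002]
force: [-0.7, 0.8, -0.2]
finger_gap: 0.997
gripper_force: 0.0
```

>>> move_arm(commands="0 0 10 0 0 0 1; 0 0 18 0 0 0 1; 0 0 24 0 0 0 1; 0 0 24 0 0 0 1; 0 0 24 0 0 0 1")

```text
t: 30.22
tcp_pos: [0.5341, -0.0598, 0.0041]
tool_rot: [0.086, 0.996, -0.0, 0.001]
force: [-0.2, -0.0, -0.3]
finger_gap: 1.001
gripper_force: 0.0
```

>>> move_arm(commands="0 0 0 0 0 0 0; 0 0 0 0 0 0 -0.5; 0 0 0 0 0 0 -1; 0 0 0 0 0 0 -1; 0 0 0 0 0 0 -1", grip_force=80)

```text
t: 30.85
tcp_pos: [0.5337, -0.0598, 0.004]
tool_rot: [0.086, 0.996, -0.0, 0.0]
force: [-0.7, 0.3, 5.5]
finger_gap: 0.226
gripper_force: 79.5
```

>>> move_arm(commands="0 0 0 0 0 0 -1; 0 0 -15 0 0 0 -1; 0 0 -50 0 0 0 -1; 0 0 -100 0 0 0 -1; 0 0 -150 0 0 0 -1")

```text
t: 31.48
tcp_pos: [0.5327, -0.0594, 0.1547]
tool_rot: [0.086, 0.996, 0.0, -0.001]
force: [0.9, -0.2, -4.0]
finger_gap: 0.227
gripper_force: 78.9
```

```bash
python3 -c "
from lib import *
go([.497,-.44,.154],0);s=telemetry.sense();print(s['force'],s['ft_torque'])"
```

```text
shift/turns [-30.3, -381.0, 0.5] [-0.1, -0.1, 80.1] [0.1, -0.1, -99.9] q6 -1.72 q1 -0.32
[ 0.91265926 -0.15016763 -3.98557823] [-0.00684043 -0.06056515 -0.0016416 ]
```

>>> move_arm(commands="-6 -55 0 0 0 10 -1; -12 -110 0 0 0 20 -1; -18 -165 0 0 0 30 -1; -24 -220 0 0 0 40 -1; -30 -275 0 0 0 50 -1")

```text
t: 32.1
tcp_pos: [0.5149, -0.3369, 0.1533]
tool_rot: [0.502, 0.865, 0.0, -0.001]
force: [1.4, -0.7, -3.5]
finger_gap: 0.228
gripper_force: 79.1
```

>>> move_arm(commands="0 0 0 0 0 10 -1; 0 0 0 0 0 20 -1; 0 0 0 0 0 30 -1; 0 0 0 0 0 30 -1; 0 0 0 0 0 30 -1")

```text
t: 32.72
tcp_pos: [0.5156, -0.3354, 0.1534]
tool_rot: [0.706, 0.709, 0.0, -0.0]
force: [-0.1, -0.5, -3.2]
finger_gap: 0.231
gripper_force: 79.1
```

```bash
python3 -c "
from lib import *
go([.497,-.44,.07],0);s=telemetry.sense();print(s['tcp_pos'])"
```

```text
shift/turns [-104.5, -19.0, 83.3] [-0.0, -0.0, 0.2] [0.1, -0.0, -179.8] q6 -0.76 q1 -0.76
[ 0.51560355 -0.33542607  0.15337747]
```

>>> move_arm(commands="-50 -9 0 0 0 0 -1; -104 -19 0 0 0 0 -1; -104 -19 25 0 0 0 -1; -104 -19 55 0 0 0 -1; -104 -19 83 0 0 0 -1")

```text
t: 33.35
tcp_pos: [0.4968, -0.4398, 0.0695]
tool_rot: [0.706, 0.708, 0.0, -0.0]
force: [-0.0, 0.7, -4.3]
finger_gap: 0.227
gripper_force: 79.1
```

>>> move_arm(commands="0 0 20 0 0 0 -1; 0 0 40 0 0 0 -1; 0 0 52 0 0 0 -1; 0 0 59.5 0 0 0 -1; 0 0 60 0 0 0 -1")

```text
t: 33.98
tcp_pos: [0.4971, -0.4398, 0.0103]
tool_rot: [0.706, 0.708, 0.0, -0.0]
force: [-0.9, -0.2, -3.2]
finger_gap: 0.225
gripper_force: 79.1
```

>>> move_arm(commands="0 0 1 0 0 0 -1; 0 0 1 0 0 0 -0.1; 0 0 1 0 0 0 -0.1; 0 0 1 0 0 0 -0.1; 0 0 1 0 0 0 -0.1")

```text
t: 34.6
tcp_pos: [0.4972, -0.44, 0.0099]
tool_rot: [0.707, 0.708, -0.0, 0.0]
force: [1.0, -0.8, 0.8]
finger_gap: 0.451
gripper_force: 0.0
```

>>> move_arm(commands="0 0 -40 0 0 0 -0.1; 0 0 -90 0 0 0 -0.1; 0 0 -140 0 0 0 -0.1; 40 0 -180 0 0 -8 1; 90 0 -220 0 0 -18 1")

```text
t: 35.22
tcp_pos: [0.4968, -0.351, 0.2301]
tool_rot: [0.586, 0.811, -0.0, 0.001]
force: [0.7, 0.2, 0.6]
finger_gap: 0.856
gripper_force: 0.0
```

```bash
python3 - <<'E'
from lib import *
go([.4867,-.124,.20],90);s=telemetry.sense();print(s['tcp_pos'])
E
```

```text
shift/turns [218.8, 61.7, 29.8] [-0.0, 0.1, -71.7] [0.1, 0.0, 108.3] q6 -1.12 q1 -0.80
[ 0.49684556 -0.35102685  0.23008933]
```

>>> move_arm(commands="45 12 0 0 0 -10 1; 90 25 0 0 0 -20 1; 135 37 0 0 0 -30 1; 180 50 0 0 0 -40 1; 218 70 0 0 0 -50 1")

```text
t: 35.85
tcp_pos: [0.495, -0.1203, 0.2287]
tool_rot: [0.187, 0.982, 0.0, -0.0]
force: [0.4, -1.0, -0.6]
finger_gap: 1.002
gripper_force: 0.0
```

>>> move_arm(commands="0 0 0 0 0 -10 1; 0 0 0 0 0 -21 1; 0 0 0 0 0 -21 1; 0 0 0 0 0 -21 1; 0 0 0 0 0 -21 1")

```text
t: 36.48
tcp_pos: [0.4957, -0.1223, 0.2285]
tool_rot: [0.009, 1.0, 0.0, -0.0]
force: [0.2, -0.4, 0.2]
finger_gap: 1.0
gripper_force: 0.0
```

```bash
python3 - <<'E'
from lib import *
np.set_printoptions(precision=4,suppress=True)
s=snap("wrist","w11");print(telemetry.sense()["tcp_pos"])
p=proj(s,[.4867,-.1244,.018])[0];print("expect",p)
g=cv2.cvtColor(s["image"],cv2.COLOR_RGB2GRAY);x,y=p.astype(int)
W=40;sub=g[max(0,y-W):y+W,max(0,x-W):x+W];m=(sub<60).astype(np.uint8);n,l,st,ce=cv2.connectedComponentsWithStats(m)
for i in range(1,n):
    if st[i,4]>15: c=ce[i]+[max(0,x-W),max(0,y-W)];print(st[i,4],c,plane(s,[c],.018)[0][:2])
go([.4867,-.124,.20],90)
E
```

```text
[ 0.4957 -0.1223  0.2285]
expect [270.9807 164.4572]
167 [271.6647 164.521 ] [ 0.4868 -0.1237]
shift/turns [9.0, -1.9, 28.5] [0.0, -0.0, -1.0] [-0.0, -0.0, 179.0] q6 -2.01 q1 -0.46
```

>>> move_arm(commands="9 -1 50 0 0 -1 1; 9 -1 100 0 0 -1 1; 9 -1 150 0 0 -1 1; 9 -1 190 0 0 -1 1; 9 -1 205 0 0 -1 1")

```text
t: 37.15
tcp_pos: [0.4857, -0.1226, 0.0215]
tool_rot: [-0.0, 1.0, 0.001, -0.002]
force: [0.4, 0.6, -0.0]
finger_gap: 1.001
gripper_force: 0.0
```

>>> move_arm(commands="0 0 7 0 0 0 1; 0 0 14 0 0 0 1; 0 0 19.5 0 0 0 1; 0 0 19.5 0 0 0 1; 0 0 19.5 0 0 0 1")

```text
t: 37.78
tcp_pos: [0.487, -0.123, 0.0045]
tool_rot: [-0.001, 1.0, -0.0, 0.0]
force: [0.1, -0.2, 0.3]
finger_gap: 1.001
gripper_force: 0.0
```

>>> move_arm(commands="0 0 0 0 0 0 0; 0 0 0 0 0 0 -0.5; 0 0 0 0 0 0 -1; 0 0 0 0 0 0 -1; 0 0 0 0 0 0 -1", grip_force=70)

```text
t: 38.4
tcp_pos: [0.4869, -0.1231, 0.0056]
tool_rot: [-0.001, 1.0, -0.0, 0.001]
force: [-1.5, 0.7, 13.4]
finger_gap: 0.62
gripper_force: 70.7
```

>>> move_arm(commands="0 0 0 0 0 0 -1; 0 0 -15 0 0 0 -1; 0 0 -50 0 0 0 -1; 0 0 -100 0 0 0 -1; 0 0 -120 0 0 0 -1")

```text
t: 39.02
tcp_pos: [0.4877, -0.1233, 0.1269]
tool_rot: [-0.001, 1.0, -0.001, 0.002]
force: [0.3, -0.3, -2.2]
finger_gap: 0.621
gripper_force: 73.5
```

```bash
python3 -c "
from lib import *
go([.555,-.35,.12],90);s=telemetry.sense();print(s['force'],s['tcp_pos'])"
```

```text
shift/turns [-66.8, -226.8, 7.6] [-0.1, 0.2, 0.1] [-0.3, -0.2, -179.9] q6 -2.04 q1 -0.47
[ 0.34155655 -0.26819143 -2.23059527] [ 0.48773198 -0.12331934  0.12691772]
```

>>> move_arm(commands="-15 -55 0 0 0 0 -1; -30 -110 0 0 0 0 -1; -46 -165 0 0 0 0 -1; -67 -227 0 0 0 0 -1; -67 -227 0 0 0 0 -1")

```text
t: 39.65
tcp_pos: [0.5555, -0.3554, 0.1246]
tool_rot: [0.001, 1.0, -0.002, 0.002]
force: [0.8, 0.6, -1.7]
finger_gap: 0.614
gripper_force: 73.5
```

>>> move_arm(commands="0 0 25 0 0 0 -1; 0 0 60 0 0 0 -1; 0 0 90 0 0 0 -1; 0 0 105 0 0 0 -1; 0 0 111 0 0 0 -1")

```text
t: 40.28
tcp_pos: [0.5537, -0.3489, 0.0124]
tool_rot: [-0.001, 1.0, 0.001, -0.001]
force: [-0.6, -0.4, -1.8]
finger_gap: 0.612
gripper_force: 73.6
```

>>> move_arm(commands="0 0 3 0 0 0 -1; 0 0 4.5 0 0 0 -1; 0 0 4.5 0 0 0 -1; 0 0 4.5 0 0 0 -1; 0 0 4.5 0 0 0 -1")

```text
t: 40.9
tcp_pos: [0.5547, -0.3502, 0.0099]
tool_rot: [-0.001, 1.0, -0.001, 0.001]
force: [-1.2, 1.6, 5.9]
finger_gap: 0.617
gripper_force: 77.4
```

>>> move_arm(commands="0 0 0 0 0 0 0.6; 0 0 0 0 0 0 0.6; 0 0 0 0 0 0 0.6; 0 0 -40 0 0 0 0.6; 0 0 -90 0 0 0 0.6")

```text
t: 41.52
tcp_pos: [0.5532, -0.3491, 0.0977]
tool_rot: [-0.001, 1.0, 0.001, -0.001]
force: [-0.1, 0.0, 0.5]
finger_gap: 0.803
gripper_force: 0.0
```

>>> move_arm(commands="0 0 -60 0 0 0 0; 0 0 -120 0 0 0 -1; 10 50 -190 0 0 0 -1; 20 110 -210 0 0 5 -1; 30 170 -210 0 0 15 -1")

```text
t: 42.15
tcp_pos: [0.5277, -0.1979, 0.3087]
tool_rot: [0.133, 0.991, -0.001, 0.003]
force: [-0.1, -0.2, -0.2]
finger_gap: 0.0
gripper_force: 0.0
```

```bash
python3 - <<'E'
from lib import *
np.set_printoptions(precision=4,suppress=True)
go([.45,.25,.32],21.5)
a=load("top0.npz");b=load("w1.npz");w=lambda *p:(np.array(p,float)+.5)/2.9-.5+[130,85]
v=lambda *p:np.array(p,float)*.7
print("hinge tri",tri(a,w((37,338))[0],b,v((628,302))[0]))
print("mug top",plane(a,v((178,380)),.095),"cover: top pt of disc",plane(a,w((75,450)),.2))
E
```

```text
shift/turns [193.1, 411.5, -12.9] [0.1, 0.3, 53.2] [-0.4, 0.1, -126.8] q6 -1.86 q1 -0.56
hinge tri (array([0.6038, 0.4047, 0.1097]), np.float64(0.014114133629047185))
mug top [[0.4318 0.4507 0.095 ]] cover: top pt of disc [[0.5016 0.3394 0.2   ]]
```

>>> move_arm(commands="25 50 0 0 0 10 -1; 50 100 -5 0 0 20 -1; 75 155 -10 0 0 30 -1; 100 210 -13 0 0 40 -1; 125 260 -13 0 0 50 -1")

```text
t: 42.78
tcp_pos: [0.4744, 0.0803, 0.3195]
tool_rot: [0.529, 0.848, 0.0, 0.001]
force: [-0.4, 0.3, -0.4]
finger_gap: 0.001
gripper_force: 0.0
```

```bash
python3 - <<'E'
from lib import *
go([.45,.30,.32],21.5)
E
```

```text
shift/turns [208.0, 74.7, -0.6] [0.1, 0.0, 4.6] [-0.0, 0.1, -175.4] q6 -0.52 q1 -0.07
```

>>> move_arm(commands="50 18 0 0 0 4.6 -1; 100 36 0 0 0 4.6 -1; 150 54 0 0 0 4.6 -1; 208 75 0 0 0 4.6 -1; 208 75 0 0 0 4.6 -1")

```text
t: 43.4
tcp_pos: [0.4483, 0.3019, 0.3189]
tool_rot: [0.558, 0.83, 0.0, -0.0]
force: [0.5, -1.2, 0.1]
finger_gap: 0.001
gripper_force: 0.0
```

>>> move_arm(commands="0 0 0 0 0 0 -1; 0 0 0 0 0 0 -1; 0 0 0 0 0 0 -1; 0 0 0 0 0 0 -1; 0 0 0 0 0 0 -1")

```text
t: 44.02
tcp_pos: [0.4497, 0.2978, 0.3192]
tool_rot: [0.561, 0.828, 0.0, 0.0]
force: [-0.3, 0.1, -0.1]
finger_gap: 0.004
gripper_force: 0.0
```

```bash
python3 - <<'E'
from lib import *
s=snap("wrist","w12");t=snapshot("top");np.savez("t12.npz",**t)
a=cv2.resize(s["image"][:,:,::-1],(560,420));b=cv2.resize(t["image"][195:300,350:500,::-1],(240,168));print(telemetry.sense()["tcp_pos"])
c=np.zeros((590,560,3),np.uint8);c[:420]=a;c[421:589,:240]=b;c[421:589,250:490]=cv2.resize(t["image"][200:305,120:270,::-1],(240,168));cv2.imwrite("pics/last.png",c)
E
```

```text
[0.44960288 0.29804956 0.31915913]
```

View pics/last.png

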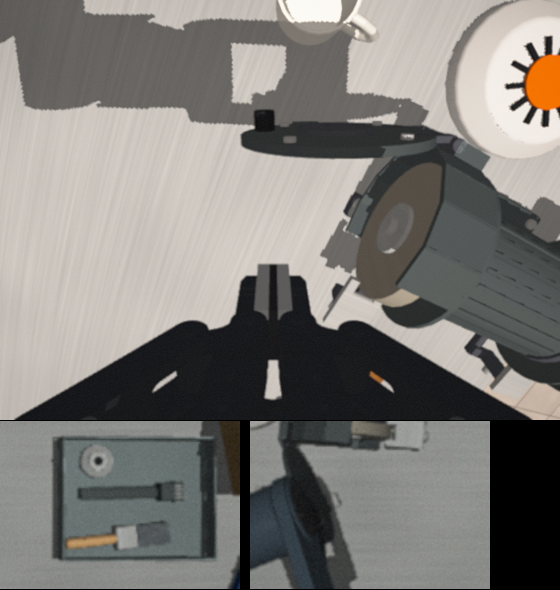

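The view shows the cover edge-on from its free end (242,137) to its hinge at about (445,142). The knob is at (264,120) on the far (+y) outer face, and the mug lies farther beyond. The inset shows the flange, dresser and brush all inside the tray.

```bash
python3 - <<'E'
from lib import *
np.set_printoptions(precision=4,suppress=True)
s=load("w12.npz")
E=plane(s,[(242,138)],.125)[0];K=plane(s,[(264,120)],.11)[0];print("E",E,"K",K,"top of cover crest (345,122..)",plane(s,[(345,123)],.213)[0])
for z in(.13,.18,.21):print(z,plane(s,[(445,142)],z)[0])
m=plane(s,[(315,5)],.095)[0];print("mug",m)
c,sn=np.cos(np.radians(-6.5)),np.sin(np.radians(-6.5));Rg=np.array([[c,-sn],[sn,c]]);O=np.array([.5887,.2156])-Rg@[-.125,-.078]
for hy in(.09,.1):
    H=O+Rg@[-.152,hy];print("H",hy,H,"E rel: r,ang",np.linalg.norm(E[:2]-H),np.degrees(np.arctan2(*(E[:2]-H)[::-1])), "crest r",np.linalg.norm(plane(s,[(345,123)],.213)[0][:2]-H))
E
```

```text
E [0.4085 0.3207 0.125 ] K [0.4217 0.3422 0.11  ] top of cover crest (345,122..) [0.4724 0.3708 0.213 ]
0.13 [0.586  0.3895 0.13  ]
0.18 [0.5606 0.3875 0.18  ]
0.21 [0.5455 0.3863 0.21  ]
mug [0.4272 0.4569 0.095 ]
H 0.09 [0.5809 0.3856] E rel: r,ang 0.18424414720103263 -159.37326218145245 crest r 0.10945478589634756
H 0.1 [0.582  0.3955] E rel: r,ang 0.18901340180639395 -156.67439996561427 crest r 0.11233568576954596
```

```bash
python3 - <<'E'
from lib import *
go([.436,.401,.168],21)
E
```

```text
shift/turns [100.6, 25.5, 151.2] [0.0, -0.0, 0.8] [0.0, 0.0, -179.2] q6 -0.00 q1 0.38
```

>>> move_arm(commands="50 13 0 0 0 0.8 -1; 100 25.5 0 0 0 0.8 -1; 100.6 25.5 30 0 0 0.8 -1; 100.6 25.5 85 0 0 0.8 -1; 100.6 25.5 130 0 0 0.8 -1")

```text
t: 44.75
tcp_pos: [0.4354, 0.4013, 0.1875]
tool_rot: [0.566, 0.824, -0.0, -0.0]
force: [0.4, 0.3, 0.1]
finger_gap: 0.004
gripper_force: 0.0
```

>>> move_arm(commands="0 0 10 0 0 0 -1; 0 0 21 0 0 0 -1; 0 0 21 0 0 0 -1; 0 0 21 0 0 0 -1; 0 0 21 0 0 0 -1")

```text
t: 45.38
tcp_pos: [0.4364, 0.4015, 0.1694]
tool_rot: [0.566, 0.824, 0.001, 0.0]
force: [0.4, -0.4, 0.4]
finger_gap: -0.002
gripper_force: 0.0
```

```bash
cat >> lib.py <<'E'
def arc(thetas,d,H=(.581,.387),r=.13,z=.168,yaw=-6.5):
    """rows (tool-frame shift mm, turn deg) that follow the cover at angles thetas (deg)"""
    st=telemetry.sense();Rm=R.from_quat(st["tool_rot"])
    for th,dd in zip(thetas,np.broadcast_to(d,len(thetas))):
        a=np.radians(yaw-90-th);n=np.radians(yaw+180-th)
        p=np.array([H[0]+r*np.cos(a)+dd*np.cos(n),H[1]+r*np.sin(a)+dd*np.sin(n),z])
        x=np.array([np.cos(n),np.sin(n),0]);zz=np.array([0,0,-1.]);M=R.from_matrix(np.c_[x,np.cross(zz,x),zz])
        print(th,np.round(Rm.inv().apply(p-st["tcp_pos"])*1e3,1),np.round(np.degrees((Rm.inv()*M).as_rotvec()),1))
E
python3 - <<'E'
from lib import *
s=telemetry.sense();print(s["tcp_pos"],s["force"]);arc([62.5,60,55,50,45,40],[.06,.03,.021,.021,.021,.021])
E
```

```text
[0.43644708 0.40152842 0.16937532] [ 0.44210533 -0.35368566  0.38210779]
62.5 [-5.4 -0.3  1.4] [ 0.1 -0.  -0. ]
60 [-41.1  -1.4   1.4] [ 0.1 -0.  -2.5]
55 [-61.5  -1.9   1.3] [ 0.1 -0.  -7.5]
50 [-73.   -1.7   1.3] [  0.1  -0.  -12.5]
45 [-84.4  -0.6   1.3] [  0.1  -0.  -17.5]
40 [-95.7   1.6   1.3] [  0.1  -0.  -22.5]
```

>>> move_arm(commands="-20 -0.5 0.5 0 0 -1 -1; -41 -1.4 1 0 0 -2.5 -1; -61 -1.9 1 0 0 -7.5 -1; -73 -1.7 1 0 0 -12.5 -1; -84.4 -0.6 1 0 0 -17.5 -1")

```text
t: 46.0
tcp_pos: [0.466, 0.322, 0.1679]
tool_rot: [0.433, 0.901, 0.001, 0.0]
force: [1.0, 1.2, 0.9]
finger_gap: -0.002
gripper_force: 0.0
```

```bash
python3 - <<'E'
from lib import *
s=telemetry.sense();print(s["tcp_pos"],s["force"]);arc([45,40,35,30,25,20],.020)
E
```

```text
[0.46599309 0.32201473 0.16793268] [0.97512177 1.16393695 0.94778415]
45 [-0.7  0.5 -0.1] [ 0.1 -0.   0.1]
40 [-12.1  -0.8  -0.1] [ 0.1 -0.  -4.9]
35 [-23.6  -1.1  -0.1] [ 0.1  0.  -9.9]
30 [-35.1  -0.4  -0.1] [  0.1   0.  -14.9]
25 [-46.4   1.3  -0.1] [  0.1   0.  -19.9]
20 [-57.6   4.   -0.1] [  0.1   0.  -24.9]
```

>>> move_arm(commands="-12 -0.8 0 0 0 -5 -1; -23.6 -1.1 0 0 0 -10 -1; -35 -0.4 0 0 0 -15 -1; -46.4 1.3 0 0 0 -20 -1; -57.6 4 0 0 0 -25 -1")

```text
t: 46.62
tcp_pos: [0.5048, 0.2796, 0.1678]
tool_rot: [0.228, 0.974, 0.0, 0.0]
force: [-1.0, 1.6, 1.0]
finger_gap: -0.001
gripper_force: 0.0
```

```bash
python3 - <<'E'
from lib import *
s=telemetry.sense();print(s["tcp_pos"],s["force"]);arc([20,15,12,9,6,3,0],.019)
t=snapshot("top");np.savez("t13.npz",**t)
E
```

```text
[0.50475097 0.27955465 0.16783539] [-0.97048355  1.57204182  1.02281188]
20 [-1.3  0.2 -0.2] [0.1 0.  0.2]
15 [-12.7  -1.   -0.2] [ 0.1  0.  -4.8]
12 [-19.6  -1.3  -0.2] [ 0.1  0.  -7.8]
9 [-26.4  -1.1  -0.2] [  0.1   0.  -10.8]
6 [-33.3  -0.6  -0.2] [  0.1   0.  -13.8]
3 [-40.1   0.2  -0.2] [  0.1   0.  -16.8]
0 [-46.9   1.4  -0.2] [  0.1   0.  -19.8]
```

>>> move_arm(commands="-8 -0.7 0 0 0 -3 -1; -16 -1.1 0 0 0 -6.5 -1; -23 -1.2 0 0 0 -9.5 -1; -29 -1 0 0 0 -12 -1; -33 -0.6 0 0 0 -13.8 -1")

```text
t: 47.3
tcp_pos: [0.5314, 0.2647, 0.1674]
tool_rot: [0.111, 0.994, -0.0, -0.002]
force: [-4.9, 0.1, 2.5]
finger_gap: 0.002
gripper_force: 0.0
```

```bash
python3 - <<'E'
from lib import *
s=telemetry.sense();print(s["tcp_pos"],s["force"]);arc([6,3,0],.019)
E
```

```text
[0.53144438 0.26470218 0.16743856] [-4.88504398  0.06112976  2.47998453]
6 [-2.9  0.1 -0.6] [-0.  -0.3 -0.2]
3 [-9.7 -0.7 -0.6] [-0.  -0.3 -3.2]
0 [-16.6  -1.1  -0.6] [-0.  -0.3 -6.2]
```

Force of 4.9 N means the catch is engaging, so I'll push through.

>>> move_arm(commands="-4 -0.3 0 0 0 -1 -1; -7 -0.5 0 0 0 -2 -1; -10 -0.8 0 0 0 -3.2 -1; -13 -1 0 0 0 -5 -1; -15 -1 0 0 0 -6 -1")

```text
t: 47.92
tcp_pos: [0.5458, 0.2601, 0.1672]
tool_rot: [0.058, 0.998, -0.0, -0.003]
force: [-9.5, 1.2, 7.1]
finger_gap: -0.004
gripper_force: 0.0
```

>>> move_arm(commands="0 0 0 0 0 0 -1; -1 0 0 0 0 0 -1; -2 0 0 0 0 0 -1; -3 0 0 0 0 0 -1; -3 0 0 0 0 0 -1")

```text
t: 48.55
tcp_pos: [0.5457, 0.26, 0.1671]
tool_rot: [0.058, 0.998, -0.001, -0.006]
force: [-12.1, 1.4, 9.9]
finger_gap: 0.005
gripper_force: 0.0
```

>>> move_arm(commands="-1 0 0 0 0 0 -1; -2 0 0 0 0 0 -1; -4 0 0 0 0 0 -1; -5 0 0 0 0 0 -1; -5 0 0 0 0 0 -1")

```text
t: 49.18
tcp_pos: [0.5455, 0.26, 0.1671]
tool_rot: [0.057, 0.998, -0.001, -0.011]
force: [-22.2, 2.3, 15.9]
finger_gap: -0.001
gripper_force: 0.0
```

>>> move_arm(commands="5 0 0 0 0 0 -1; 15 0 0 0 0 0 -1; 30 0 0 0 0 0 -1; 50 0 -20 0 0 0 -1; 70 -20 -60 0 0 0 -1")

```text
t: 49.8
tcp_pos: [0.4827, 0.2475, 0.226]
tool_rot: [0.058, 0.998, -0.001, -0.002]
force: [0.6, -0.1, 1.0]
finger_gap: -0.003
gripper_force: 0.0
```

>>> move_arm(commands="0 -40 -30 0 0 0 -1; 0 -80 -60 0 0 0 -1; 0 -140 -60 0 0 0 -1; 0 -190 -60 0 0 0 -1; 0 -190 -60 0 0 0 -1")

```text
t: 50.42
tcp_pos: [0.4617, 0.0559, 0.2872]
tool_rot: [0.061, 0.998, -0.0, 0.0]
force: [0.3, 1.1, -0.4]
finger_gap: -0.001
gripper_force: 0.0
```

```bash
python3 - <<'E'
from lib import *
np.set_printoptions(precision=4,suppress=True)
s=telemetry.sense();print(s["t"],s["tcp_pos"],s["force"])
t=snapshot("top");np.savez("t14.npz",**t);sc=snapshot("scene");np.savez("s14.npz",**sc);w=snap("wrist","w14")
t0=load("top0.npz")
# dark pixels robot-side of the guard's near face (grinder x<-165) where an open cover would show
c,sn=np.cos(np.radians(-6.5)),np.sin(np.radians(-6.5));Rg=np.array([[c,-sn],[sn,c]]);O=np.array([.5887,.2156])-Rg@[-.125,-.078]
for n,im in(("before",t0),("after",t)):
    for gx in(-.155,-.16,-.165,-.17,-.18,-.2):
        P=np.array([[*(O+Rg@[gx,gy]),.2] for gy in np.linspace(-.04,.08,13)]);px=proj(im,P).round().astype(int)
        print(n,gx,(im["image"][px[:,1],px[:,0]].sum(1)//3).tolist())
d=np.abs(t["image"].astype(int)-t0["image"].astype(int)).sum(2)
v=lambda *a:[int(x*.7) for x in a]
for k,b in dict(mug=(145,340,200,410),tub=(490,190,540,235),spray=(570,220,625,262),carb=(445,252,482,288),box=(412,195,465,236),block=(372,228,424,270)).items():
    b=v(*b);print(k,(d[b[1]:b[3],b[0]:b[2]]>90).sum(),(b[3]-b[1])*(b[2]-b[0]))
E
```

```text
50.425 [0.4617 0.0559 0.2872] [ 0.327   1.1131 -0.4006]
before -0.155 [53, 68, 39, 37, 45, 37, 36, 35, 37, 42, 40, 29, 51]
before -0.16 [79, 93, 82, 82, 76, 76, 76, 52, 80, 44, 35, 35, 31]
before -0.165 [135, 133, 135, 130, 138, 138, 133, 135, 139, 129, 62, 36, 41]
before -0.17 [133, 134, 128, 136, 135, 133, 131, 129, 139, 133, 47, 30, 47]
before -0.18 [132, 129, 129, 133, 140, 135, 136, 142, 138, 48, 33, 31, 69]
before -0.2 [129, 129, 133, 131, 134, 137, 134, 107, 22, 32, 30, 45, 140]
after -0.155 [59, 64, 75, 71, 75, 66, 60, 56, 53, 50, 51, 40, 56]
after -0.16 [50, 45, 71, 60, 64, 53, 46, 55, 52, 46, 48, 46, 47]
after -0.165 [39, 51, 50, 49, 48, 50, 73, 37, 128, 36, 36, 63, 83]
after -0.17 [82, 86, 54, 78, 61, 79, 117, 90, 136, 99, 140, 129, 148]
after -0.18 [138, 138, 132, 144, 143, 148, 149, 151, 150, 145, 141, 146, 136]
after -0.2 [141, 137, 137, 141, 146, 148, 143, 144, 145, 140, 139, 146, 143]
mug 0 1950
tub 0 1085
spray 0 1102
carb 0 650
box 0 1073
block 3 1080
```

```bash
python3 - <<'E'
from lib import *
a=load("t12.npz")["image"].astype(int);b=load("t14.npz")["image"].astype(int);d=np.abs(a-b).sum(2)
print("tray change",(d[200:285,380:490]>90).sum())
from station import ticket
print(ticket.sign_off())
E
```

```text
tray change 0
the job is handed in; nothing more can be done
None
```

The job is handed in: the near-wheel gap was gauged and the gauge put home in its block, the brush, dresser and flange (the only wheel-changing tools and parts I could see) are in the tray, and the cover was then pushed shut and stayed there when released; the bystanders I compared in the top view had not moved.

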